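Put the used vial caps to soak

TASK

Put every used blue cap to soak in the low white dish at the wash pump: pour the ones in the grey jug out into it (do not fish them out one by one) and pick up the stray ones lying on the bench. Only once all the blue caps lie in the dish, give it three strokes of the wash pump, each time pushing the blue pump head fully down to its stop and letting it come right back up. Leave the empty jug standing upright wholly on the green drain mat, and leave the other things on the bench alone.

Things in the scene. Friction and masses are not known exactly. Their poses are not given: they have to be found in the camera images.
- cap1: used blue screw cap: solid disc 20 mm diameter, 14 mm high, origin at the centre of its underside, z along its axis. Starts inside the jug; absent (None from the start) in some runs.
- cap2: used blue screw cap: solid disc 20 mm diameter, 14 mm high, origin at the centre of its underside, z along its axis. Starts inside the jug; absent (None from the start) in some runs.
- cap3: used blue screw cap: solid disc 20 mm diameter, 14 mm high, origin at the centre of its underside, z along its axis. Starts inside the jug; absent (None from the start) in some runs.
- cap4: used blue screw cap: solid disc 20 mm diameter, 14 mm high, origin at the centre of its underside, z along its axis. Starts inside the jug; absent (None from the start) in some runs.
- cap5: used blue screw cap: solid disc 20 mm diameter, 14 mm high, origin at the centre of its underside, z along its axis. Starts inside the jug; absent (None from the start) in some runs.
- cap6: used blue screw cap: solid disc 20 mm diameter, 14 mm high, origin at the centre of its underside, z along its axis. Starts inside the jug; absent (None from the start) in some runs.
- stray_a: used blue screw cap: solid disc 20 mm diameter, 14 mm high, origin at the centre of its underside, z along its axis. Starts lying on the bench; absent (None from the start) in some runs.
- stray_b: used blue screw cap: solid disc 20 mm diameter, 14 mm high, origin at the centre of its underside, z along its axis. Starts lying on the bench; absent (None from the start) in some runs.
- stray_c: used blue screw cap: solid disc 20 mm diameter, 14 mm high, origin at the centre of its underside, z along its axis. Starts lying on the bench; absent (None from the start) in some runs.
- stray_d: used blue screw cap: solid disc 20 mm diameter, 14 mm high, origin at the centre of its underside, z along its axis. Starts lying on the bench; absent (None from the start) in some runs.
- jug: loose grey open jug, 85 mm high, round, outer radius 36 mm at the foot and 44 mm at the mouth, wall 3 mm, floor 4 mm, about 90 g empty; origin at the centre of its underside, z up its axis, x towards its one grip: a red upright flat tab 12 mm thick (along y), from 43 to 82 mm from the axis along x, from 46 to 86 mm high. Pinch the tab across its thickness from above.
- jug_grip (a point): point in the red tab of the jug to pinch, 68 mm along the jug x from its axis and 66 mm above its underside (tab top is 20 mm higher); axes as the jug
- jug_rim (a point): centre of the mouth of the jug, 85 mm above its underside; axes as the jug
- dish_in (a point): centre of the inner floor of the fixed white straight-walled soaking dish: inner radius 76 mm, outer 80 mm, floor 6 mm and rim 60 mm above the bench; the y axis points from the dish to the pump, z up
- pump_top (a point): centre of the flat top of the blue round pump head (44 mm diameter, 14 mm thick), 178 mm above the bench when up. The pump is an amber bottle (radius 40 mm, 116 mm high) fixed 160 mm from the dish centre. A thin spout (10 mm) runs from the head towards the dish at 170 mm height and ends 72 mm short of the dish centre, 150 mm high
- pump_head (a joint): travel of the pump head in m: 0 fully up, 0.025 pressed fully down to its stop; a spring returns it (3 N at the top, about 11 N at the stop)
- drain_mat: fixed square green drain mat, 150 x 150 mm, 5 mm thick; origin at the centre of its underside, x and y along its sides
- vial_rack: bystander: low black rack 110 x 170 mm with small white-capped vials, 48 mm high over all; origin at the centre of its underside
- reagent: bystander: small amber bottle, 60 mm diameter, 110 mm high; origin at the centre of its underside
- clean_dish: bystander: low glass dish, 90 mm diameter, with two clean white caps fixed in it; origin at the centre of its underside
- marker: bystander: black and red marker pen lying down, 128 mm long, 15 mm thick; origin under its black part
- tweezers: bystander: flat steel tweezers lying down, 120 mm long, 5 mm high; origin at the centre of the underside
Mind the look-alikes: they are no part of the job. What is shaped like the jug but yellow is not meant.

How it is judged:
By the outcome, as a careful person would: the job done as asked, in the order asked, and still so for the second after the job is handed in, with the robot touching nothing.
Of cap1, cap2, cap3, cap4, cap5, cap6 only 4 to 6 are there at a start; the rules pass over those that are not, and their reading is None.
Of stray_a, stray_b, stray_c, stray_d only 2 to 4 are there at a start; the rules pass over those that are not, and their reading is None.
At some moment in a run one of stray_a, stray_b, stray_c, stray_d may be knocked a few centimetres aside while the robot is not near it.
It also fails if it takes over 208 s, if anything falls off the work surface, if the arm or the gripper's body presses on something with over 40 N, if the wrist force passes 120 N, or if a joint passes its speed limit or range.

ROBOT

A 6-joint arm with a two-finger parallel gripper is mounted at the origin on the work surface. World frame = base frame: x ahead of the robot, y to its left, z up, the work surface at z = 0. Lengths are in m, angles in rad, forces in N, time in s.
With the tool pointing down it reaches from about 0.375 to 0.75 m from the base axis. Payload 9 kg.
Tool frame: the origin (TCP) lies at the very end of the fingers, on their centre line; the grasp point (between the pads) lies 19 mm behind it; z points along the fingers, y is the line along which they close (so a half turn about z gives the same grasp; the last joint's range is limited). The gripper opens to 85 mm and grips with 20 to 120 N. Pads are 22 mm wide; open, the fingers measure 114 mm over their backs; the gripper's body (76 mm by 85 mm) begins 54 mm behind the grasp point. The pads swing forward as they close: fully open they stand 13 mm farther back than shut.
Start: joints at [0.922, 0.104, 0.097, 1.564, 0, 1.353], TCP at [0.251, 0.545, 0.231] pointing down, gripper open.
Joint ranges: [-2.99, 2.99], [-0.84, 1.86], [-1.1, 1.16], [-1.84, 2.11], [-1.51, 1.56], [-3.14, 3.14]. Speed limits (rad/s): [2.22, 2.22, 2.57, 3.14, 3.14, 3.14].

INTERFACE

Orientations are given as a unit quaternion [x, y, z, w].
In Python, from bench import manip, camera, job_done gives the robot as it stands. The module is installed in compiled form; this text tells all that it offers.
- The arm moves only by the tool jog_arm, never from a script. Its argument "targets" is a list of rows, each an object of numbers: "x", "y", "z": the shift along the tool's x, y, z in mm; "yaw": the turn about the tool's z in degrees. A call has 1 to 10 rows; each row is the pose to reach, as a shift and turn from the pose commanded when the call began, along the tool's axes at that moment; what a row does not reach only later rows make up. A row lasts 1/10 s, in which the tool goes at most 50 mm and 8.59 degrees, less where a joint would pass 70% of its speed; a pose out of reach is approached as far as the arm can. A call with a gripper value outside its range is refused whole. "gripper" is the finger opening in mm, from 0 to 85.4, set as the call begins (left out, the last holds). The fingers move at their own pace and stop on an object; the grip force is fixed at half the most. Time passes only in rows, so rows that repeat a pose let the fingers close. It gives the time, the measured TCP pose, the force, the opening and the grip force at its end, in the units of the state.
- manip.read_state(): the state, without advancing time (a new reading comes with each control period).
- camera(name): name is "scene" or "top" or "wrist"; returns a dict with "color" (384x512x3 uint8, red, green, blue), "intrinsics" (3x3 intrinsics, pixels), "R" (3x3) and "t" (3): a world point X has camera coordinates R X + t. Camera axes: x right, y down, z forward; pixel columns grow to the right and rows downward; lengths in m; the calibration is good to about 2 mm. A picture is of the moment at which its call begins. There is no depth.
- job_done(): hands the job in; it is judged then, once.
The state is a dict: "time": time; "q": joint angles; "joint_velocities": joint speeds; "effort": joint torques, N m; "tool_pos": TCP position; "tcp_rot": TCP orientation; "contact_force": force on the tool from outside, world axes, zero at the start; "wrist_torque": the same for the moment, N m; "width": opening from 0.0 (shut) to 1.0 (fully open); "grasp_force": force on a finger pad.
Only numpy, scipy, OpenCV 4.12 (cv2) and the standard library are available. Lean on these libraries where they do the work, as an engineer would, in place of code of your own. Each camera call takes 0.05 s, during which the arm holds its last target. There are 200 camera calls.

## Working session

There is one attempt and no reset: what is moved stays moved. The work goes in short steps, Python scripts to look and compute and a tool call to move; the robot and the scene stay as the last step left them, time stands still between calls to the robot, and variables do not carry over. Pictures are saved under pics/ and viewed, at most 14 in all, crops included, and the job is handed in when it is done.

Besides the shell and the picture viewer there is one more tool, called after "Request:" as name(argument=value, ...) on one line, values as JSON. jog_arm: Moves the arm, as the interface text tells. Its arguments: {"type":"object","properties":{"targets":{"type":"array"},"gripper":{"type":"number"}},"required":["targets"]}

```bash
mkdir -p pics; cat > h.py <<'E'
import numpy as np, cv2
from bench import manip, camera, job_done
def snap(n, f=None):
    c=camera(n)
    if f: cv2.imwrite('pics/'+f, c['color'][...,::-1])
    return c
def ray(c,u,v):
    R=np.array(c['R']);t=np.array(c['t']);K=np.array(c['intrinsics'])
    d=R.T@np.linalg.inv(K)@np.array([u,v,1.]);return -R.T@t,d/np.linalg.norm(d)
def plane(c,u,v,z):
    o,d=ray(c,u,v);return o+d*(z-o[2])/d[2]
def tri(rs):
    A=0;b=0
    for o,d in rs:
        P=np.eye(3)-np.outer(d,d);A=A+P;b=b+P@o
    return np.linalg.solve(A,b)
def proj(c,X):
    p=np.array(c['intrinsics'])@(np.array(c['R'])@np.array(X)+np.array(c['t']));return p[:2]/p[2]
def blobs(c,lo,hi,amin=15):
    h=cv2.cvtColor(c['color'],cv2.COLOR_RGB2HSV);m=cv2.inRange(h,lo,hi)
    n,l,s,ce=cv2.connectedComponentsWithStats(m)
    return [(s[i][4],ce[i].round(1),s[i][:4]) for i in range(1,n) if s[i][4]>=amin]
BLUE=((100,120,60),(130,255,255))
E
python3 - <<'E'
from h import *
np.set_printoptions(precision=3,suppress=True)
for n in('scene','top','wrist'):
    c=snap(n,n+'0.png');o,_=ray(c,0,0);print(n,o,c['intrinsics'][0][0])
    print([ (b[0],b[1],b[2]) for b in blobs(c,*BLUE)])
print(manip.read_state())
a=cv2.imread('pics/scene0.png');cv2.imwrite('pics/scene0b.png',cv2.resize(a,(800,600)))
a=cv2.imread('pics/top0.png');cv2.imwrite('pics/top0b.png',cv2.resize(a,(800,600)))
E
```

```text
scene [ 1.484 -0.526  1.01 ] 441.2385080355374
[(np.int32(137), array([329.4, 161.5]), array([323, 149,  13,  20], dtype=int32)), (np.int32(24), array([273.8, 196.9]), array([272, 194,   5,   6], dtype=int32)), (np.int32(24), array([228. , 200.3]), array([226, 198,   5,   6], dtype=int32)), (np.int32(28), array([299.9, 225.5]), array([298, 223,   5,   6], dtype=int32)), (np.int32(30), array([169. , 246.1]), array([167, 243,   5,   7], dtype=int32))]
top [ 0.37  -0.098  1.183] 457.354572836837
[(np.int32(36), array([197.8, 163.5]), array([195, 161,   7,   6], dtype=int32)), (np.int32(348), array([127.6, 181.5]), array([106, 168,  35,  39], dtype=int32)), (np.int32(40), array([354.9, 193.8]), array([352, 191,   7,   7], dtype=int32)), (np.int32(39), array([202.9, 224.1]), array([200, 221,   7,   7], dtype=int32)), (np.int32(32), array([333.6, 229.8]), array([330, 228,   8,   5], dtype=int32)), (np.int32(44), array([326.9, 235.6]), array([323, 232,   8,   8], dtype=int32)), (np.int32(90), array([333.4, 240.7]), array([329, 234,  10,  15], dtype=int32)), (np.int32(40), array([261.8, 242.2]), array([259, 239,   7,   7], dtype=int32))]
wrist [0.185 0.576 0.372] 264.64432759894544
[]
{'time': 0.15, 'q': array([ 0.922,  0.105,  0.097,  1.564, -0.   ,  1.353]), 'joint_velocities': array([ 0.001, -0.001,  0.002,  0.001, -0.001,  0.   ]), 'effort': array([  0.003, -55.735,  50.401,   0.012,  -0.   ,  -0.   ]), 'tool_pos': array([0.25 , 0.545, 0.231]), 'tcp_rot': array([ 0.214,  0.977, -0.   , -0.   ]), 'contact_force': array([ 0.697, -0.253,  0.416]), 'wrist_torque': array([0.017, 0.006, 0.033]), 'grasp_force': 0.0, 'width': 1.0043053236643626}
```

View pics/top0b.png

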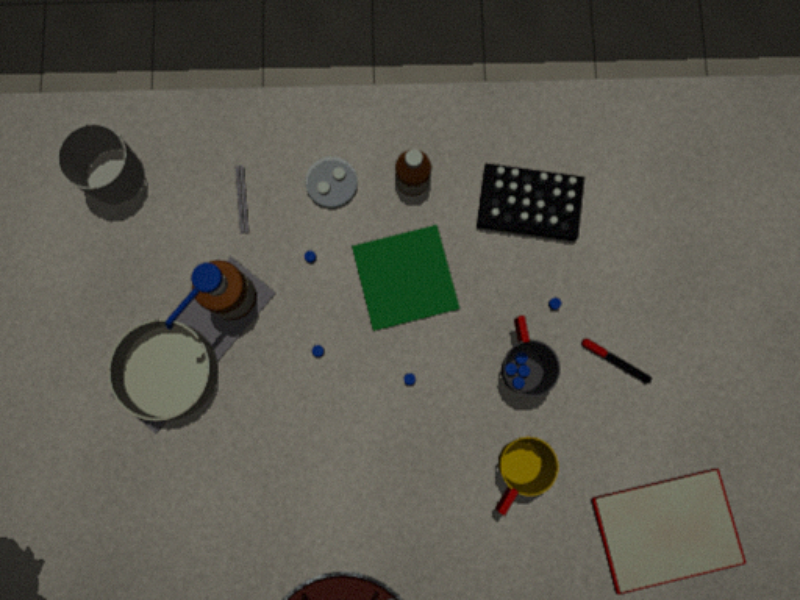

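View pics/scene0b.png

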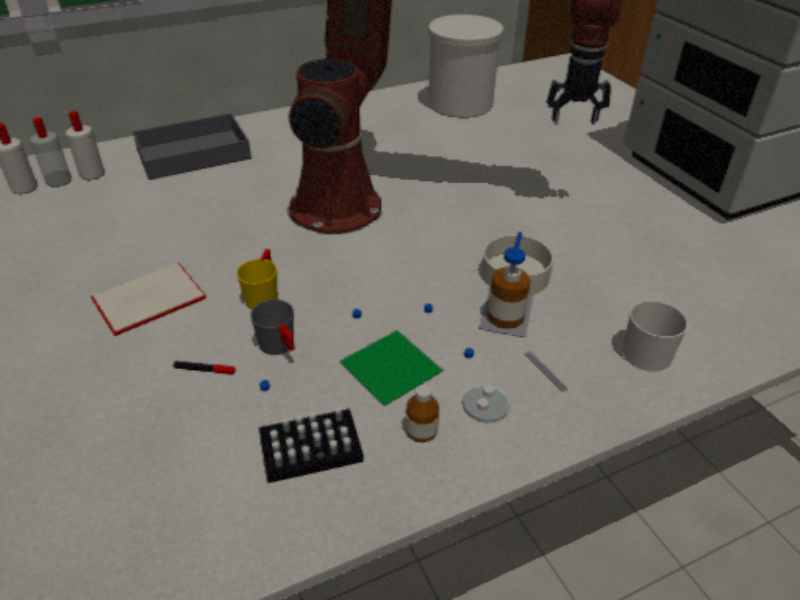

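The top view (800x600) shows four stray caps at (310,257), (318,351), (409,379) and (555,303). The dish is at (165,370), the pump head at (207,277) and the mat at (405,278). There are two jug-shaped things with red tabs. One is grey at (530,368), with blue caps inside and its tab at (522,328). The other is yellow at (528,466) and empty. The grey one with the caps fits the description. Next I measure and confirm it in a crop.

```bash
cat > m.py <<'E'
from h import *
np.set_printoptions(precision=4,suppress=True)
s=snap('scene');t=snap('top')
print('strays tri:')
bs=[b[1] for b in blobs(s,*BLUE) if b[0]<60]; bt=[b[1] for b in blobs(t,*BLUE) if b[0]<60]
for p in bt:
    for q in bs:
        r=[ray(t,*p),ray(s,*q)];X=tri(r)
        e=max(np.linalg.norm(proj(t,X)-p),np.linalg.norm(proj(s,X)-q))
        if e<2.5 and X[2]<.05: print(p,q,X,'plane',plane(t,*p,.012)[:2],round(e,2))
E
python3 - <<'E'
from m import *
RED1=((0,150,80),(6,255,255));RED2=((174,150,80),(180,255,255));GR=((50,150,40),(75,255,255))
for n,c in(('top',t),('scene',s)):
    print(n,'red',[(b[0],b[1],b[2]) for b in blobs(c,*RED1)+blobs(c,*RED2)if b[0]<300]);
    print('green',[(b[0],b[1],b[2]) for b in blobs(c,*GR,300)])
    h=cv2.cvtColor(c['color'],cv2.COLOR_RGB2HSV)
    m=cv2.inRange(h,*GR);k=max(cv2.findContours(m,0,2)[0],key=cv2.contourArea);r=cv2.boxPoints(cv2.minAreaRect(k)) if n=='top' else cv2.approxPolyDP(k,6,True)[:,0]
    print('mat corners',[plane(c,*p,.005)[:2] for p in r])
big=[b for b in blobs(t,*BLUE) if b[0]>200];print(big)
c=t['color'][190:345,310:370];
c=t['color'][190:345,300:440];c=cv2.resize(c,None,fx=3.5,fy=3.5,interpolation=2)[...,::-1]
d=t['color'][155:285,60:190];d=cv2.resize(d,(290*1,290),interpolation=2)[...,::-1]
o=np.zeros((545,790,3),np.uint8);o[:c.shape[0],:c.shape[1]]=c[:545];o[:290,500:]=d
e=s['color'][140:200,295:365];o[290:540,500:790]=cv2.resize(e,(290,250),interpolation=2)[...,::-1]
cv2.imwrite('pics/crop1.png',o)
E
```

```text
strays tri:
[197.9 163.6] [299.9 225.5] [0.6397 0.0454 0.0063] plane [0.6384 0.0447] 0.01
[355.  193.8] [169.  246.1] [ 0.549  -0.3623  0.0075] plane [ 0.5481 -0.362 ] 0.28
[202.9 224.2] [273.8 196.9] [0.4797 0.0336 0.0055] plane [0.479  0.0327] 0.08
[261.7 242.1] [228.  200.3] [ 0.4299 -0.1168  0.006 ] plane [ 0.4295 -0.1169] 0.06
top red [(np.int32(62), array([334.6, 209.9]), array([332, 202,   7,  17], dtype=int32)), (np.int32(56), array([380.6, 221.7]), array([374, 217,  14,  11], dtype=int32)), (np.int32(30), array([464.4, 318.8]), array([461, 306,   8,  27], dtype=int32)), (np.int32(65), array([325. , 320.6]), array([320, 313,  11,  16], dtype=int32)), (np.int32(51), array([384.9, 338.2]), array([380, 319,  11,  39], dtype=int32)), (np.int32(23), array([472., 345.]), array([469, 334,   7,  23], dtype=int32)), (np.int32(18), array([393.2, 369.6]), array([391, 363,   5,  14], dtype=int32))]
green [(np.int32(3081), array([258.9, 177.5]), array([226, 145,  68,  66], dtype=int32))]
mat corners [array([ 0.6548, -0.0264]), array([ 0.6884, -0.1724]), array([ 0.5437, -0.2025]), array([ 
[... 415 characters left out ...]
, (np.int32(21), array([ 63.3, 197.4]), array([ 59, 190,  10,  15], dtype=int32)), (np.int32(30), array([106.4, 199.6]), array([ 99, 196,  16,   8], dtype=int32)), (np.int32(56), array([ 81.7, 208.6]), array([ 68, 203,  30,  12], dtype=int32)), (np.int32(56), array([183.9, 214.1]), array([179, 207,   9,  17], dtype=int32)), (np.int32(55), array([142.9, 235.8]), array([136, 234,  14,   5], dtype=int32))]
green [(np.int32(1594), array([249.9, 234.7]), array([218, 212,  65,  47], dtype=int32))]
mat corners [array([ 0.5192, -0.0606]), array([ 0.5505, -0.2017]), array([ 0.6883, -0.1705]), array([ 0.6591, -0.0301])]
[(np.int32(348), array([127.7, 181.3]), array([106, 168,  35,  39], dtype=int32))]
```

View pics/crop1.png

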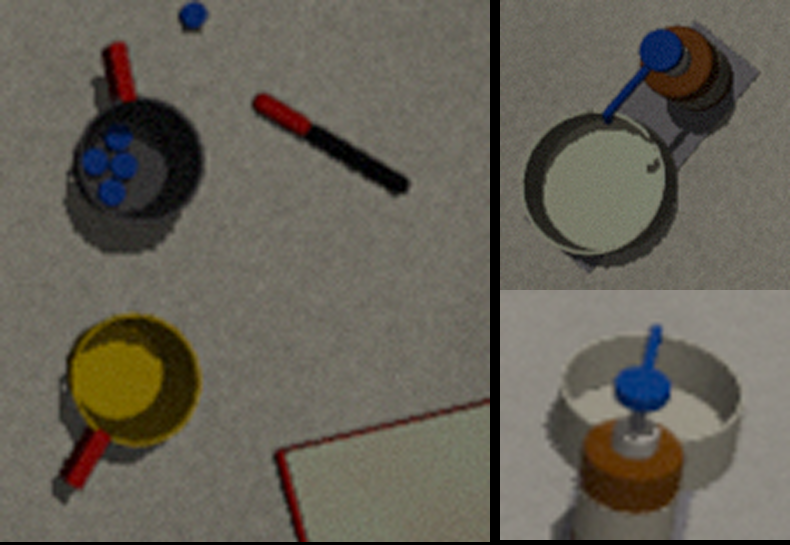

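The crop confirms it: the grey jug (mouth at crop (140,157), tab at (120,72)) holds at least four blue caps, and the yellow one is empty. The dish and pump also show clearly: head at crop (662,50), dish centre at crop (600,183).

```bash
python3 - <<'E'
from m import *
j=plane(t,340,234.9,.085);g=plane(t,334.6,209.9,.084);print('jug',j,'tab',g, 'tri tab',tri([ray(t,334.6,209.9),ray(s,183.9,214.1)]))
a=(g-j)[:2];print('dist',np.linalg.norm(a),'ang',np.degrees(np.arctan2(a[1],a[0])))
d=plane(t,105.07,237.06,.06);p=tri([ray(t,132.6,177.4),ray(s,329.3,163.0)]);print('dish',d,'pump',p, plane(t,132.6,177.4,.178))
a=(p-d)[:2];print('dist',np.linalg.norm(a),'ang',np.degrees(np.arctan2(a[1],a[0])))
S=manip.read_state();print(S['tool_pos'],S['tcp_rot'],S['time'])
E
```

```text
strays tri:
[197.8 163.5] [299.9 225.5] [0.6399 0.0454 0.0064] plane [0.6387 0.045 ] 0.08
[355.  193.7] [169.  246.2] [ 0.5493 -0.3623  0.0074] plane [ 0.5484 -0.362 ] 0.27
[202.9 224.2] [273.9 196.9] [0.4797 0.0338 0.0054] plane [0.479  0.0327] 0.15
[261.7 242.1] [228.  200.3] [ 0.4299 -0.1168  0.006 ] plane [ 0.4295 -0.1169] 0.06
jug [ 0.4383 -0.3037  0.085 ] tab [ 0.499  -0.2941  0.084 ] tri tab [ 0.501  -0.2939  0.0731]
dist 0.06143102294640453 ang 8.990818871663182
dish [0.4489 0.2673 0.06  ] pump [0.5745 0.1742 0.1712] [0.5724 0.1708 0.178 ]
dist 0.15637148612253188 ang -36.527642095275645
[0.2505 0.5451 0.2311] [ 0.2137  0.9769 -0.0001 -0.0001] 0.35
```

Request:
jog_arm(targets=[{"yaw": -8.5}, {"yaw": -17}, {"yaw": -24.7}, {"yaw": -24.7}], gripper=45)

```text
invalid input at $.targets[0]: expected keys x, y, z, yaw
```

Request:
jog_arm(targets=[{"x": 0, "y": 0, "z": 0, "yaw": -8.5}, {"x": 0, "y": 0, "z": 0, "yaw": -17}, {"x": 0, "y": 0, "z": 0, "yaw": -24.7}, {"x": 0, "y": 0, "z": 0, "yaw": -24.7}], gripper=45)

```text
time: 0.75
tool_pos: [0.2505, 0.5452, 0.2313]
tcp_rot: [-0.001, 1.0, 0.0, 0.0]
contact_force: [0.6, -0.2, -0.8]
width: 0.528
grasp_force: 0.0
```

Request:
jog_arm(targets=[{"x": -300, "y": -385, "z": 0, "yaw": 0}, {"x": -300, "y": -385, "z": 0, "yaw": 0}, {"x": -300, "y": -385, "z": 0, "yaw": 0}, {"x": -300, "y": -385, "z": 0, "yaw": 0}, {"x": -300, "y": -385, "z": 0, "yaw": 0}, {"x": -300, "y": -385, "z": 0, "yaw": 0}, {"x": -300, "y": -385, "z": 0, "yaw": 0}, {"x": -300, "y": -385, "z": 0, "yaw": 0}, {"x": -300, "y": -385, "z": 0, "yaw": 0}, {"x": -300, "y": -385, "z": 0, "yaw": 0}])

```text
time: 1.75
tool_pos: [0.5521, 0.1577, 0.2313]
tcp_rot: [0.003, 1.0, -0.0, 0.0]
contact_force: [-0.2, 0.5, 0.6]
width: 0.525
grasp_force: 0.0
```

Request:
jog_arm(targets=[{"x": -88, "y": -112, "z": 0, "yaw": 0}, {"x": -88, "y": -112, "z": 0, "yaw": 0}, {"x": -88, "y": -112, "z": 0, "yaw": 0}, {"x": -88, "y": -112, "z": 50, "yaw": 0}, {"x": -88, "y": -112, "z": 100, "yaw": 0}, {"x": -88, "y": -112, "z": 150, "yaw": 0}, {"x": -88, "y": -112, "z": 195, "yaw": 0}, {"x": -88, "y": -112, "z": 218, "yaw": 0}, {"x": -88, "y": -112, "z": 226, "yaw": 0}, {"x": -88, "y": -112, "z": 226, "yaw": 0}])

```text
time: 2.75
tool_pos: [0.6381, 0.0484, 0.0047]
tcp_rot: [0.001, 1.0, 0.0, -0.001]
contact_force: [0.9, 0.9, -1.0]
width: 0.529
grasp_force: 0.0
```

Request:
jog_arm(targets=[{"x": 0, "y": 0, "z": 0, "yaw": 0}, {"x": 0, "y": 0, "z": 0, "yaw": 0}, {"x": 0, "y": 0, "z": 0, "yaw": 0}, {"x": 0, "y": 0, "z": 0, "yaw": 0}, {"x": 0, "y": 0, "z": -40, "yaw": 0}, {"x": 0, "y": 0, "z": -90, "yaw": 0}, {"x": 0, "y": 0, "z": -130, "yaw": 0}, {"x": 0, "y": 0, "z": -130, "yaw": 0}], gripper=5)

```text
time: 3.55
tool_pos: [0.6428, 0.0479, 0.1442]
tcp_rot: [-0.0, 1.0, -0.001, 0.006]
contact_force: [1.3, 0.0, 0.4]
width: 0.19
grasp_force: 58.6
```

Request:
jog_arm(targets=[{"x": 0, "y": 0, "z": -50, "yaw": 0}, {"x": 0, "y": 0, "z": -100, "yaw": 0}, {"x": 33, "y": 37, "z": -100, "yaw": 0}, {"x": 66, "y": 74, "z": -100, "yaw": 0}, {"x": 99, "y": 111, "z": -100, "yaw": 0}, {"x": 132, "y": 148, "z": -100, "yaw": 0}, {"x": 165, "y": 185, "z": -100, "yaw": 0}, {"x": 198, "y": 222, "z": -100, "yaw": 0}, {"x": 216, "y": 238, "z": -80, "yaw": 0}, {"x": 216, "y": 238, "z": -30, "yaw": 0}])

```text
time: 4.55
tool_pos: [0.4234, 0.2896, 0.1699]
tcp_rot: [-0.002, 1.0, 0.002, 0.005]
contact_force: [2.3, 0.2, -1.6]
width: 0.191
grasp_force: 58.7
```

```bash
python3 - <<'E'
from m import *
S=manip.read_state();print(S['tool_pos'],S['width'],S['grasp_force'],S['q'])
snap('wrist','w1.png')
E
```

```text
strays tri:
[354.9 193.8] [169.  246.2] [ 0.5491 -0.3622  0.0071] plane [ 0.5481 -0.3617] 0.24
[202.9 224.2] [273.9 196.9] [0.4797 0.0338 0.0054] plane [0.479  0.0327] 0.15
[261.7 242.1] [228.  200.3] [ 0.4299 -0.1168  0.006 ] plane [ 0.4295 -0.1169] 0.06
[0.4185 0.2857 0.1595] 0.18618763040289255 58.753350377082825 [ 0.3402 -0.1726 -0.3038  1.4486  0.      0.3386]
```

View pics/w1.png

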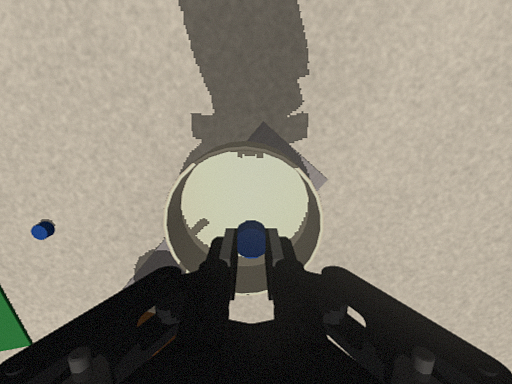

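The wrist view shows the cap held between the pads at (251,240), with the dish right below.

Request:
jog_arm(targets=[{"x": -5, "y": 0, "z": 50, "yaw": 0}, {"x": -5, "y": 0, "z": 95, "yaw": 0}, {"x": -5, "y": 0, "z": 125, "yaw": 0}, {"x": -5, "y": 0, "z": 130, "yaw": 0}, {"x": -5, "y": 0, "z": 130, "yaw": 0}, {"x": -5, "y": 0, "z": 130, "yaw": 0}])

```text
time: 5.3
tool_pos: [0.43, 0.2868, 0.0387]
tcp_rot: [0.0, 1.0, 0.001, 0.002]
contact_force: [0.0, 0.2, -0.3]
width: 0.187
grasp_force: 58.8
```

Request:
jog_arm(targets=[{"x": 0, "y": 0, "z": 0, "yaw": 0}, {"x": 0, "y": 0, "z": 0, "yaw": 0}, {"x": 0, "y": 0, "z": 0, "yaw": 0}, {"x": 0, "y": 0, "z": -50, "yaw": 0}, {"x": 0, "y": 0, "z": -100, "yaw": 0}, {"x": 0, "y": 0, "z": -150, "yaw": 0}, {"x": 0, "y": -50, "z": -150, "yaw": 0}, {"x": 0, "y": -100, "z": -150, "yaw": 0}, {"x": 0, "y": -150, "z": -150, "yaw": 0}, {"x": 0, "y": -150, "z": -150, "yaw": 0}], gripper=45)

```text
time: 6.3
tool_pos: [0.4282, 0.1316, 0.1858]
tcp_rot: [0.003, 1.0, -0.001, 0.001]
contact_force: [0.1, 0.5, -0.4]
width: 0.531
grasp_force: 0.0
```

```bash
python3 m.py; python3 -c "
from m import *
print(manip.read_state()['tool_pos'],[b[:2] for b in blobs(t,*BLUE)])"
```

```text
strays tri:
[354.9 193.8] [169.  246.2] [ 0.5491 -0.3622  0.0071] plane [ 0.5481 -0.3617] 0.24
[203.  224.2] [273.9 196.8] [0.4797 0.0336 0.0059] plane [0.479  0.0325] 0.21
[261.8 242.2] [228.  200.3] [ 0.4297 -0.1169  0.0059] plane [ 0.4293 -0.1171] 0.12
strays tri:
[354.9 193.8] [169.  246.2] [ 0.5491 -0.3622  0.0071] plane [ 0.5481 -0.3617] 0.24
[203.  224.2] [273.9 196.8] [0.4797 0.0336 0.0059] plane [0.479  0.0325] 0.21
[261.8 242.2] [228.  200.3] [ 0.4297 -0.1169  0.0059] plane [ 0.4293 -0.1171] 0.12
[0.4277 0.1369 0.1855] [(np.int32(321), array([129.9, 179. ])), (np.int32(40), array([354.9, 193.8])), (np.int32(41), array([203. , 224.2])), (np.int32(181), array([331.5, 237.4])), (np.int32(40), array([261.8, 242.2]))]
```

Request:
jog_arm(targets=[{"x": -25, "y": -40, "z": 0, "yaw": 0}, {"x": -45, "y": -80, "z": 0, "yaw": 0}, {"x": -52, "y": -103, "z": 30, "yaw": 0}, {"x": -52, "y": -103, "z": 75, "yaw": 0}, {"x": -52, "y": -103, "z": 120, "yaw": 0}, {"x": -52, "y": -103, "z": 155, "yaw": 0}, {"x": -52, "y": -103, "z": 175, "yaw": 0}, {"x": -52, "y": -103, "z": 181, "yaw": 0}, {"x": -52, "y": -103, "z": 181, "yaw": 0}])

```text
time: 7.4
tool_pos: [0.4793, 0.0345, 0.0039]
tcp_rot: [-0.001, 1.0, 0.0, -0.001]
contact_force: [-0.2, 1.3, 1.0]
width: 0.527
grasp_force: 0.0
```

Request:
jog_arm(targets=[{"x": 0, "y": 0, "z": 0, "yaw": 0}, {"x": 0, "y": 0, "z": 0, "yaw": 0}, {"x": 0, "y": 0, "z": 0, "yaw": 0}, {"x": 0, "y": 0, "z": 0, "yaw": 0}, {"x": 0, "y": 0, "z": -50, "yaw": 0}, {"x": 0, "y": 0, "z": -100, "yaw": 0}, {"x": 5, "y": 50, "z": -140, "yaw": 0}, {"x": 30, "y": 95, "z": -140, "yaw": 0}, {"x": 40, "y": 140, "z": -140, "yaw": 0}, {"x": 45, "y": 180, "z": -140, "yaw": 0}], gripper=5)

```text
time: 8.4
tool_pos: [0.4347, 0.2151, 0.1466]
tcp_rot: [0.0, 1.0, 0.0, 0.002]
contact_force: [1.5, 0.1, -0.2]
width: 0.195
grasp_force: 58.8
```

```bash
python3 m.py; python3 -c "
from h import *
S=manip.read_state();print(S['tool_pos'],S['width'],S['grasp_force'])"
```

```text
strays tri:
[354.8 193.8] [169.  246.2] [ 0.549  -0.3621  0.007 ] plane [ 0.5481 -0.3614] 0.19
[261.7 242.1] [228.  200.3] [ 0.4299 -0.1168  0.006 ] plane [ 0.4295 -0.1169] 0.06
[0.43364237 0.21813135 0.14595442] 0.1867684488294258 58.803863525390625
```

Request:
jog_arm(targets=[{"x": 0, "y": 32, "z": 0, "yaw": 0}, {"x": 0, "y": 32, "z": 50, "yaw": 0}, {"x": 0, "y": 32, "z": 95, "yaw": 0}, {"x": 0, "y": 32, "z": 110, "yaw": 0}, {"x": 0, "y": 32, "z": 110, "yaw": 0}, {"x": 0, "y": 32, "z": 110, "yaw": 0}])

```text
time: 9.1
tool_pos: [0.436, 0.2453, 0.0365]
tcp_rot: [0.0, 1.0, 0.0, 0.001]
contact_force: [0.9, 0.1, 0.5]
width: 0.189
grasp_force: 58.9
```

Request:
jog_arm(targets=[{"x": 0, "y": 0, "z": 0, "yaw": 0}, {"x": 0, "y": 0, "z": 0, "yaw": 0}, {"x": 0, "y": 0, "z": 0, "yaw": 0}, {"x": 0, "y": 0, "z": -50, "yaw": 0}, {"x": 0, "y": 0, "z": -100, "yaw": 0}, {"x": 0, "y": -50, "z": -100, "yaw": 0}, {"x": 0, "y": -100, "z": -100, "yaw": 0}, {"x": 0, "y": -150, "z": -100, "yaw": 0}, {"x": 0, "y": -200, "z": -100, "yaw": 0}, {"x": 0, "y": -250, "z": -100, "yaw": 0}], gripper=40)

```text
time: 10.1
tool_pos: [0.4347, -0.0066, 0.1351]
tcp_rot: [-0.0, 1.0, -0.0, 0.001]
contact_force: [1.6, 0.2, -0.1]
width: 0.468
grasp_force: 0.0
```

```bash
python3 m.py; python3 -c "
from h import *
S=manip.read_state();print(S['tool_pos'],S['width'])
t=snap('top');print([b[:2] for b in blobs(t,*BLUE)])
d=t['color'][155:285,60:190];cv2.imwrite('pics/d2.png',cv2.resize(d,(390,390),interpolation=2)[...,::-1])"
```

```text
strays tri:
[354.9 193.9] [169.  246.2] [ 0.5488 -0.3622  0.0069] plane [ 0.5479 -0.3617] 0.25
[261.9 242.1] [228.  200.3] [ 0.43   -0.1171  0.0062] plane [ 0.4295 -0.1174] 0.16
[ 0.43502623 -0.01024086  0.13497869] 0.46824924209166924
[(np.int32(371), array([127.4, 182. ])), (np.int32(39), array([354.8, 193.8])), (np.int32(186), array([331.4, 237.4])), (np.int32(40), array([261.8, 242.2])), (np.int32(42), array([119.1, 243.2])), (np.int32(43), array([102.7, 246.5]))]
```

View pics/d2.png

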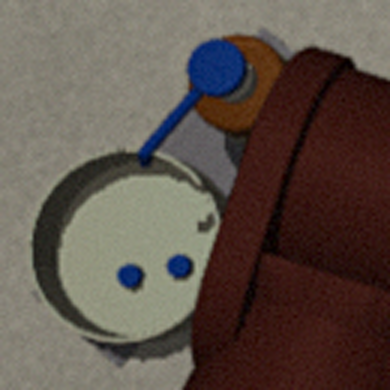

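The crop shows two caps on the dish floor at crop (130,276) and (180,266). Next I fetch the third stray.

Request:
jog_arm(targets=[{"x": 5, "y": -45, "z": 0, "yaw": 0}, {"x": 5, "y": -90, "z": 0, "yaw": 0}, {"x": 5, "y": -107, "z": 35, "yaw": 0}, {"x": 5, "y": -107, "z": 80, "yaw": 0}, {"x": 5, "y": -107, "z": 115, "yaw": 0}, {"x": 5, "y": -107, "z": 128, "yaw": 0}, {"x": 5, "y": -107, "z": 130, "yaw": 0}, {"x": 5, "y": -107, "z": 130, "yaw": 0}])

```text
time: 11.05
tool_pos: [0.4307, -0.1116, 0.0057]
tcp_rot: [-0.001, 1.0, -0.0, 0.001]
contact_force: [0.2, -0.9, 0.8]
width: 0.473
grasp_force: 0.0
```

Request:
jog_arm(targets=[{"x": 0, "y": 0, "z": 0, "yaw": 0}, {"x": 0, "y": 0, "z": 0, "yaw": 0}, {"x": 0, "y": 0, "z": 0, "yaw": 0}, {"x": 0, "y": 0, "z": 0, "yaw": 0}, {"x": 0, "y": 0, "z": -50, "yaw": 0}, {"x": 0, "y": 0, "z": -100, "yaw": 0}, {"x": 0, "y": 40, "z": -130, "yaw": 0}, {"x": 0, "y": 90, "z": -130, "yaw": 0}, {"x": 0, "y": 140, "z": -130, "yaw": 0}, {"x": 0, "y": 190, "z": -130, "yaw": 0}], gripper=5)

```text
time: 12.05
tool_pos: [0.4303, 0.0799, 0.1362]
tcp_rot: [0.0, 1.0, -0.0, 0.002]
contact_force: [1.2, 0.9, 0.3]
width: 0.195
grasp_force: 58.7
```

Request:
jog_arm(targets=[{"x": 0, "y": 50, "z": 0, "yaw": 0}, {"x": 0, "y": 100, "z": 0, "yaw": 0}, {"x": 0, "y": 150, "z": 0, "yaw": 0}, {"x": 0, "y": 190, "z": 10, "yaw": 0}, {"x": 0, "y": 190, "z": 60, "yaw": 0}, {"x": 0, "y": 190, "z": 95, "yaw": 0}, {"x": 0, "y": 190, "z": 95, "yaw": 0}, {"x": 0, "y": 190, "z": 95, "yaw": 0}])

```text
time: 12.85
tool_pos: [0.43, 0.2683, 0.0407]
tcp_rot: [-0.0, 1.0, 0.0, 0.0]
contact_force: [0.4, -1.3, 0.0]
width: 0.187
grasp_force: 58.8
```

Request:
jog_arm(targets=[{"x": 25, "y": 0, "z": 0, "yaw": 0}, {"x": 25, "y": 0, "z": 5, "yaw": 0}, {"x": 25, "y": 0, "z": 5, "yaw": 0}])

```text
time: 13.15
tool_pos: [0.4062, 0.2686, 0.0365]
tcp_rot: [-0.0, 1.0, 0.001, 0.002]
contact_force: [0.3, -1.2, -0.2]
width: 0.19
grasp_force: 58.8
```

Request:
jog_arm(targets=[{"x": 0, "y": 0, "z": 0, "yaw": 0}, {"x": 0, "y": 0, "z": 0, "yaw": 0}, {"x": 0, "y": 0, "z": 0, "yaw": 0}, {"x": 0, "y": 0, "z": -50, "yaw": 0}, {"x": 0, "y": 0, "z": -100, "yaw": 0}, {"x": 0, "y": -50, "z": -120, "yaw": 0}, {"x": 0, "y": -100, "z": -120, "yaw": 0}, {"x": 0, "y": -150, "z": -120, "yaw": 0}, {"x": 0, "y": -200, "z": -120, "yaw": 0}, {"x": 0, "y": -240, "z": -120, "yaw": 0}], gripper=40)

```text
time: 14.15
tool_pos: [0.4046, 0.0261, 0.1547]
tcp_rot: [0.0, 1.0, -0.0, 0.001]
contact_force: [1.6, 0.1, 0.1]
width: 0.465
grasp_force: 0.0
```

```bash
python3 -c "
from m import *
S=manip.read_state();print(S['tool_pos'],S['width'])
print([b[:2] for b in blobs(t,*BLUE)])"
```

```text
strays tri:
[354.9 193.8] [169.  246.1] [ 0.549  -0.3621  0.0074] plane [ 0.5481 -0.3617] 0.24
[0.4051 0.0236 0.1546] 0.47006484563494927
[(np.int32(371), array([127.3, 182.2])), (np.int32(40), array([354.9, 193.8])), (np.int32(184), array([331.4, 237.3])), (np.int32(39), array([102.2, 246.5]))]
```

Request:
jog_arm(targets=[{"x": -16, "y": -43, "z": 0, "yaw": 0}, {"x": -32, "y": -86, "z": 0, "yaw": 0}, {"x": -48, "y": -129, "z": 0, "yaw": 0}, {"x": -64, "y": -172, "z": 0, "yaw": 0}, {"x": -80, "y": -215, "z": 0, "yaw": 0}, {"x": -96, "y": -258, "z": 0, "yaw": 0}, {"x": -112, "y": -301, "z": 0, "yaw": 0}, {"x": -128, "y": -344, "z": 0, "yaw": 0}, {"x": -144, "y": -386, "z": 0, "yaw": 0}, {"x": -144, "y": -386, "z": 0, "yaw": 0}])

```text
time: 15.25
tool_pos: [0.5493, -0.3615, 0.1508]
tcp_rot: [0.001, 1.0, 0.001, -0.001]
contact_force: [-0.4, 0.8, -0.5]
width: 0.469
grasp_force: 0.0
```

Request:
jog_arm(targets=[{"x": 0, "y": 0, "z": 45, "yaw": 0}, {"x": 0, "y": 0, "z": 90, "yaw": 0}, {"x": 0, "y": 0, "z": 130, "yaw": 0}, {"x": 0, "y": 0, "z": 147, "yaw": 0}, {"x": 0, "y": 0, "z": 150, "yaw": 0}, {"x": 0, "y": 0, "z": 150, "yaw": 0}])

```text
time: 15.85
tool_pos: [0.5496, -0.3578, 0.0056]
tcp_rot: [-0.0, 1.0, -0.0, 0.0]
contact_force: [-0.0, 0.7, 0.6]
width: 0.469
grasp_force: 0.0
```

Request:
jog_arm(targets=[{"x": 0, "y": 0, "z": 0, "yaw": 0}, {"x": 0, "y": 0, "z": 0, "yaw": 0}, {"x": 0, "y": 0, "z": 0, "yaw": 0}, {"x": 0, "y": 0, "z": 0, "yaw": 0}, {"x": 0, "y": 0, "z": -50, "yaw": 0}, {"x": 0, "y": 0, "z": -100, "yaw": 0}, {"x": 0, "y": 0, "z": -150, "yaw": 0}, {"x": 10, "y": 45, "z": -150, "yaw": 0}, {"x": 20, "y": 90, "z": -150, "yaw": 0}, {"x": 30, "y": 135, "z": -150, "yaw": 0}], gripper=5)

```text
time: 16.85
tool_pos: [0.5191, -0.2221, 0.1565]
tcp_rot: [0.0, 1.0, -0.001, 0.002]
contact_force: [0.5, 0.8, 0.1]
width: 0.188
grasp_force: 58.7
```

```bash
python3 -c "
from m import *
S=manip.read_state();print(S['tool_pos'],S['width'],S['grasp_force'])
t=snap('top');print([b[:2] for b in blobs(t,*BLUE)])"
```

```text
strays tri:
[ 0.5182 -0.2183  0.1559] 0.1871775445440947 58.710814118385315
[(np.int32(378), array([127.2, 182.4])), (np.int32(58), array([334.5, 241.2])), (np.int32(41), array([119.1, 243.1])), (np.int32(45), array([102.8, 246.6])), (np.int32(43), array([109.3, 255.9]))]
```

Request:
jog_arm(targets=[{"x": 15, "y": 45, "z": 0, "yaw": 0}, {"x": 30, "y": 90, "z": 0, "yaw": 0}, {"x": 45, "y": 135, "z": 0, "yaw": 0}, {"x": 60, "y": 180, "z": 0, "yaw": 0}, {"x": 75, "y": 225, "z": 0, "yaw": 0}, {"x": 90, "y": 270, "z": 0, "yaw": 0}, {"x": 90, "y": 318, "z": 0, "yaw": 0}, {"x": 90, "y": 366, "z": 0, "yaw": 0}, {"x": 90, "y": 414, "z": 0, "yaw": 0}, {"x": 90, "y": 462, "z": 0, "yaw": 0}])

```text
time: 18.0
tool_pos: [0.4299, 0.2411, 0.156]
tcp_rot: [0.0, 1.0, 0.0, 0.002]
contact_force: [1.0, -1.3, -0.0]
width: 0.19
grasp_force: 58.8
```

Request:
jog_arm(targets=[{"x": 0, "y": 44, "z": 0, "yaw": 0}, {"x": -28, "y": 44, "z": 20, "yaw": 0}, {"x": -28, "y": 44, "z": 70, "yaw": 0}, {"x": -28, "y": 44, "z": 110, "yaw": 0}, {"x": -28, "y": 44, "z": 118, "yaw": 0}, {"x": -28, "y": 44, "z": 118, "yaw": 0}, {"x": -28, "y": 44, "z": 118, "yaw": 0}])

```text
time: 18.7
tool_pos: [0.4586, 0.2835, 0.0391]
tcp_rot: [0.0, 1.0, 0.001, 0.002]
contact_force: [0.4, -0.1, -0.7]
width: 0.186
grasp_force: 58.8
```

Request:
jog_arm(targets=[{"x": 0, "y": 0, "z": 0, "yaw": 0}, {"x": 0, "y": 0, "z": 0, "yaw": 0}, {"x": 0, "y": 0, "z": 0, "yaw": 0}, {"x": 0, "y": 0, "z": -50, "yaw": 0}, {"x": 30, "y": 0, "z": -100, "yaw": 0}, {"x": 30, "y": -50, "z": -130, "yaw": 0}, {"x": 30, "y": -100, "z": -130, "yaw": 0}, {"x": 30, "y": -150, "z": -130, "yaw": 0}, {"x": 30, "y": -200, "z": -130, "yaw": 0}, {"x": 30, "y": -250, "z": -130, "yaw": 0}], gripper=50)

```text
time: 19.7
tool_pos: [0.4266, 0.0419, 0.1671]
tcp_rot: [-0.0, 1.0, -0.0, 0.001]
contact_force: [0.7, -0.4, 0.0]
width: 0.584
grasp_force: 0.0
```

Request:
jog_arm(targets=[{"x": 0, "y": -50, "z": 0, "yaw": 0}, {"x": -20, "y": -95, "z": 0, "yaw": 0}, {"x": -40, "y": -140, "z": 0, "yaw": 0}, {"x": -60, "y": -185, "z": 0, "yaw": 0}, {"x": -60, "y": -185, "z": 0, "yaw": 0}])

```text
time: 20.2
tool_pos: [0.4878, -0.1461, 0.1654]
tcp_rot: [0.002, 1.0, -0.0, -0.0]
contact_force: [-0.2, 1.5, 1.0]
width: 0.581
grasp_force: 0.0
```

```bash
python3 -c "
from m import *
S=manip.read_state();print(S['tool_pos'],S['width'],S['q'])
t=snap('top');print([b[:2] for b in blobs(t,*BLUE)])
w=snap('wrist','w2.png')
h=cv2.cvtColor(w['color'],cv2.COLOR_RGB2HSV)
print([(b[0],b[1],b[2],plane(w,*b[1],.075)) for b in blobs(w,(0,150,60),(8,255,255),80)+blobs(w,(172,150,60),(180,255,255),80)])
# jug from known tab red blob
"
```

```text
strays tri:
[ 0.4866 -0.1421  0.1661] 0.5865357288775354 [-0.5428 -0.1834 -0.3015  1.4539  0.0003 -0.5412]
[(np.int32(380), array([127.2, 182.3])), (np.int32(189), array([331.4, 237.3])), (np.int32(43), array([103.8, 234.8])), (np.int32(42), array([119.1, 243.2])), (np.int32(44), array([102.7, 246.6])), (np.int32(43), array([109.1, 255.7]))]
[(np.int32(321), array([ 10.4, 171.1]), array([  0, 157,  26,  26], dtype=int32), array([ 0.4622, -0.3564,  0.075 ])), (np.int32(1043), array([ 88.7, 208.7]), array([ 68, 183,  46,  51], dtype=int32), array([ 0.4981, -0.2925,  0.075 ]))]
```

View pics/w2.png

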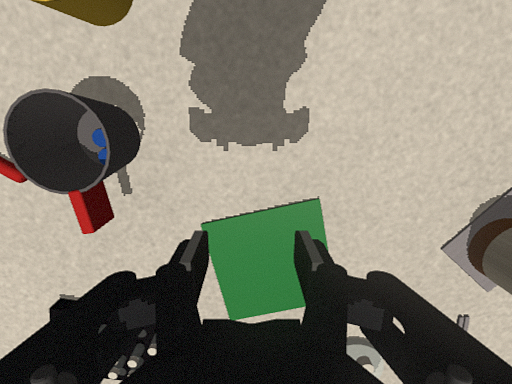

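All four strays are in the dish: four separate blobs around (103–119, 235–256) in the top view. The wrist view shows the grey jug at (65,140) with its red tab at (89,209) and caps inside. Next I go to the tab.

Request:
jog_arm(targets=[{"x": -6, "y": -45, "z": 0, "yaw": -5}, {"x": -12, "y": -90, "z": 0, "yaw": -9}, {"x": -18, "y": -130, "z": 0, "yaw": -9}, {"x": -18, "y": -151, "z": 0, "yaw": -9}, {"x": -18, "y": -151, "z": 0, "yaw": -9}, {"x": -18, "y": -151, "z": 0, "yaw": -9}])

```text
time: 21.0
tool_pos: [0.5049, -0.2912, 0.1667]
tcp_rot: [-0.079, 0.997, 0.0, 0.0]
contact_force: [-0.5, 0.9, 0.5]
width: 0.584
grasp_force: 0.0
```

```bash
python3 -c "
from h import *
S=manip.read_state();print(S['tool_pos'],S['tcp_rot'])
w=snap('wrist','w3.png')
a=[(b[0],b[1],b[2],plane(w,*b[1],.075)) for b in blobs(w,(0,150,40),(8,255,255),80)];print(a)
for p in [(.438,-.304,.085),(.505,-.2934,.066),(.519,-.2912,.086),(.4805,-.2973,.086)]: print(proj(w,p))
"
```

```text
[ 0.50488364 -0.29119939  0.16671659] [-7.89809484e-02  9.96876108e-01  9.35932468e-05  1.60758615e-04]
[(np.int32(547), array([137.8, 133.3]), array([119, 117,  39,  34], dtype=int32), array([ 0.46379382, -0.39620875,  0.075     ])), (np.int32(529), array([248.5, 191.4]), array([243, 169,  12,  45], dtype=int32), array([ 0.50033491, -0.29398971,  0.075     ]))]
[248.02935272 120.24096121]
[248.44321435 193.510403  ]
[248.25825014 214.98163008]
[248.13087243 172.40433144]
```

View pics/w3.png

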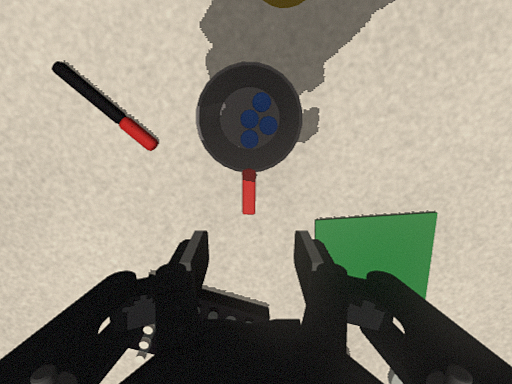

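The wrist view looks straight down on the jug at (249,117). Four caps lie flat in it, and its tab at (248,192) sits midway between the fingers and parallel to them. I descend with a 2 mm correction.

Request:
jog_arm(targets=[{"x": 0, "y": -2, "z": 45, "yaw": 0}, {"x": 0, "y": -2, "z": 90, "yaw": 0}, {"x": 0, "y": -2, "z": 115, "yaw": 0}, {"x": 0, "y": -2, "z": 120, "yaw": 0}, {"x": 0, "y": -2, "z": 120, "yaw": 0}, {"x": 0, "y": -2, "z": 120, "yaw": 0}])

```text
time: 21.65
tool_pos: [0.5063, -0.2946, 0.0486]
tcp_rot: [-0.079, 0.997, -0.001, 0.001]
contact_force: [-0.5, 1.0, -0.3]
width: 0.587
grasp_force: 0.0
```

Request:
jog_arm(targets=[{"x": 0, "y": 0, "z": 0, "yaw": 0}, {"x": 0, "y": 0, "z": 0, "yaw": 0}, {"x": 0, "y": 0, "z": 0, "yaw": 0}, {"x": 0, "y": 0, "z": 0, "yaw": 0}, {"x": 0, "y": 0, "z": 0, "yaw": 0}], gripper=11)

```text
time: 22.15
tool_pos: [0.5057, -0.2947, 0.0473]
tcp_rot: [-0.079, 0.997, -0.0, 0.001]
contact_force: [-0.3, 1.6, 6.6]
width: 0.136
grasp_force: 31.1
```

Request:
jog_arm(targets=[{"x": 0, "y": 0, "z": 0, "yaw": 0}, {"x": 0, "y": 0, "z": 0, "yaw": 0}], gripper=8)

```text
time: 22.35
tool_pos: [0.5057, -0.2947, 0.0474]
tcp_rot: [-0.079, 0.997, -0.0, 0.001]
contact_force: [0.3, 1.3, 6.0]
width: 0.138
grasp_force: 58.4
```

Request:
jog_arm(targets=[{"x": 0, "y": 0, "z": 0, "yaw": 0}, {"x": 0, "y": 0, "z": 0, "yaw": 0}], gripper=0)

```text
time: 22.55
tool_pos: [0.5057, -0.2947, 0.0474]
tcp_rot: [-0.079, 0.997, -0.0, 0.001]
contact_force: [0.2, 1.1, 6.6]
width: 0.131
grasp_force: 58.4
```

Grip force depends on the commanded opening (11 mm gives 31 N), so I can let the jug pivot in the grip. I lift it firmly gripped.

Request:
jog_arm(targets=[{"x": 0, "y": 0, "z": -10, "yaw": 0}, {"x": 0, "y": 0, "z": -30, "yaw": 0}, {"x": 0, "y": 0, "z": -60, "yaw": 0}, {"x": 0, "y": 0, "z": -90, "yaw": 0}, {"x": 0, "y": 0, "z": -120, "yaw": 0}, {"x": 0, "y": 0, "z": -150, "yaw": 0}, {"x": 0, "y": 0, "z": -180, "yaw": 0}, {"x": 0, "y": 0, "z": -200, "yaw": 0}, {"x": 0, "y": 0, "z": -213, "yaw": 0}, {"x": 0, "y": 0, "z": -213, "yaw": 0}])

```text
time: 23.55
tool_pos: [0.5056, -0.2949, 0.2612]
tcp_rot: [-0.079, 0.997, -0.001, 0.001]
contact_force: [0.6, 0.0, -1.9]
width: 0.13
grasp_force: 58.5
```

```bash
python3 -c "
from h import *
S=manip.read_state();print(S['tool_pos'],S['tcp_rot'],S['contact_force'],S['wrist_torque'],S['width'],S['grasp_force'])
s=snap('scene');a=s['color'][60:300,60:380];cv2.imwrite('pics/s4.png',cv2.resize(a,(800,600),interpolation=2)[...,::-1])
"
```

```text
[ 0.50558579 -0.29485266  0.26115965] [-7.85754549e-02  9.96907320e-01 -9.30616823e-04  9.09068627e-04] [ 0.63198144  0.0251276  -1.92483848] [-0.02002825 -0.10629594  0.02049098] 0.1304662711851083 58.462153673172
```

View pics/s4.png

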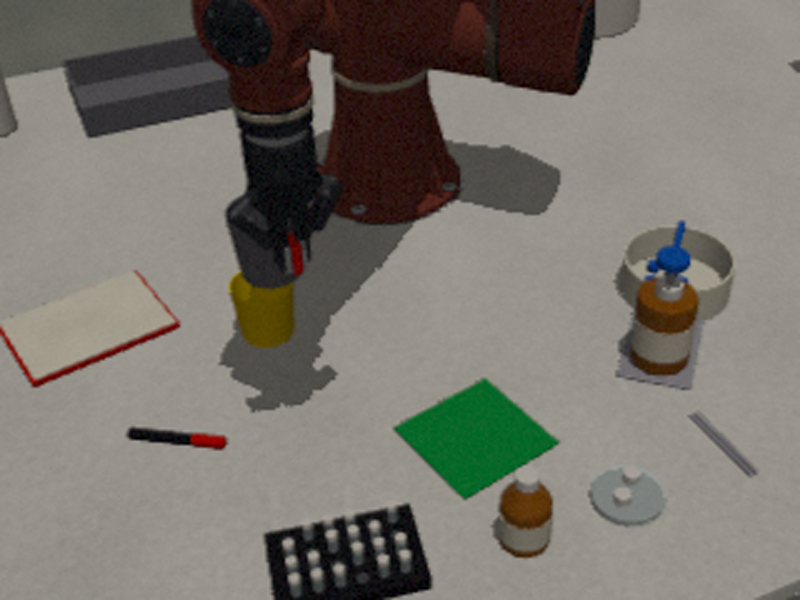

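The jug hangs level and upright in the gripper at crop (262,235). Next I carry it to the dish.

Request:
jog_arm(targets=[{"x": -3, "y": 20, "z": 0, "yaw": 0}, {"x": -8, "y": 60, "z": 0, "yaw": 0}, {"x": -12, "y": 105, "z": 0, "yaw": 0}, {"x": -17, "y": 150, "z": 0, "yaw": 0}, {"x": -22, "y": 195, "z": 0, "yaw": 0}, {"x": -27, "y": 240, "z": 0, "yaw": 0}, {"x": -32, "y": 285, "z": 0, "yaw": 0}, {"x": -37, "y": 330, "z": 0, "yaw": 0}, {"x": -42, "y": 375, "z": 0, "yaw": 0}, {"x": -47, "y": 420, "z": 0, "yaw": 0}])

```text
time: 24.6
tool_pos: [0.4847, 0.1296, 0.2576]
tcp_rot: [-0.079, 0.997, 0.0, -0.001]
contact_force: [0.2, -0.3, -2.0]
width: 0.132
grasp_force: 58.6
```

Request:
jog_arm(targets=[{"x": -5, "y": 45, "z": 0, "yaw": -5}, {"x": -10, "y": 90, "z": 0, "yaw": -12}, {"x": -15, "y": 135, "z": 0, "yaw": -20}, {"x": -19, "y": 170, "z": 0, "yaw": -28}, {"x": -22, "y": 194, "z": 0, "yaw": -36}, {"x": -22, "y": 194, "z": 0, "yaw": -44}, {"x": -22, "y": 194, "z": 0, "yaw": -44}, {"x": -22, "y": 194, "z": 0, "yaw": -44}])

```text
time: 25.4
tool_pos: [0.4767, 0.3225, 0.2581]
tcp_rot: [-0.444, 0.896, 0.0, -0.001]
contact_force: [-0.2, -0.8, -1.4]
width: 0.131
grasp_force: 58.7
```

Request:
jog_arm(targets=[{"x": 0, "y": 0, "z": 40, "yaw": 0}, {"x": 0, "y": 0, "z": 60, "yaw": 0}, {"x": 0, "y": 0, "z": 60, "yaw": 0}, {"x": 0, "y": 0, "z": 60, "yaw": 0}])

```text
time: 25.8
tool_pos: [0.477, 0.3223, 0.1997]
tcp_rot: [-0.445, 0.895, 0.0, -0.0]
contact_force: [0.6, 0.2, -1.9]
width: 0.132
grasp_force: 58.7
```

Request:
jog_arm(targets=[{"x": 0, "y": 0, "z": 0, "yaw": 0}, {"x": 0, "y": 0, "z": 0, "yaw": 0}, {"x": 0, "y": 0, "z": 0, "yaw": 0}], gripper=11.2)

```text
time: 26.1
tool_pos: [0.4776, 0.323, 0.2004]
tcp_rot: [-0.446, 0.895, -0.0, 0.001]
contact_force: [0.5, -0.9, -0.9]
width: 0.133
grasp_force: 51.6
```

Request:
jog_arm(targets=[{"x": 0, "y": 0, "z": 0, "yaw": 0}, {"x": 0, "y": 0, "z": 0, "yaw": 0}, {"x": 0, "y": 0, "z": 0, "yaw": 0}], gripper=11.4)

```text
time: 26.4
tool_pos: [0.477, 0.3229, 0.1994]
tcp_rot: [-0.446, 0.895, 0.0, 0.0]
contact_force: [0.3, 0.6, -1.5]
width: 0.137
grasp_force: 38.7
```

```bash
python3 -c "
from h import *
S=manip.read_state();print(S['tool_pos'],S['contact_force'],S['wrist_torque'],S['width'],S['grasp_force'])
"
```

```text
[0.47704683 0.32291099 0.19939508] [ 0.28169413  0.56101681 -1.54272616] [ 0.03843493 -0.05866171 -0.02436167] 0.13732474431418057 38.70391130447388
```

Request:
jog_arm(targets=[{"x": 0, "y": 0, "z": 0, "yaw": 0}, {"x": 0, "y": 0, "z": 0, "yaw": 0}, {"x": 0, "y": 0, "z": 0, "yaw": 0}], gripper=11.7)

```text
time: 26.7
tool_pos: [0.477, 0.3229, 0.1993]
tcp_rot: [-0.446, 0.895, 0.0, 0.0]
contact_force: [-0.2, -0.0, -1.7]
width: 0.137
grasp_force: 19.4
```

Request:
jog_arm(targets=[{"x": 0, "y": 0, "z": 0, "yaw": 0}, {"x": 0, "y": 0, "z": 0, "yaw": 0}, {"x": 0, "y": 0, "z": 0, "yaw": 0}], gripper=11.85)

```text
time: 27.0
tool_pos: [0.4771, 0.3229, 0.1993]
tcp_rot: [-0.446, 0.895, 0.0, 0.0]
contact_force: [0.4, -0.4, -1.1]
width: 0.14
grasp_force: 9.6
```

```bash
python3 -c "
from h import *
S=manip.read_state();print(S['tool_pos'],S['contact_force'],S['wrist_torque'],S['width'],S['grasp_force'])
s=snap('scene');a=s['color'][60:240,240:480];cv2.imwrite('pics/s5.png',cv2.resize(a,(800,600),interpolation=2)[...,::-1])
"
```

```text
[0.4770633  0.32286551 0.19931767] [ 0.37656061 -0.35013988 -1.09540792] [ 0.08436115 -0.07622684  0.0292717 ] 0.1404287241077272 9.562653601169586
```

View pics/s5.png

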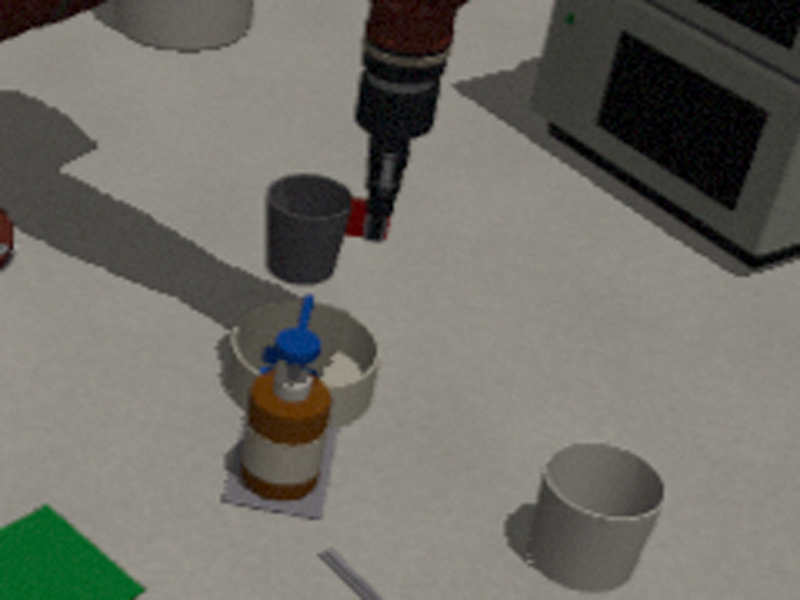

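The scene view shows the jug from the side, still level, at crop (308,228) over the dish. I keep loosening in small steps.

Request:
jog_arm(targets=[{"x": 0, "y": 0, "z": 0, "yaw": 0}, {"x": 0, "y": 0, "z": 0, "yaw": 0}, {"x": 0, "y": 0, "z": 0, "yaw": 0}], gripper=11.92)

```text
time: 27.35
tool_pos: [0.4771, 0.3229, 0.1993]
tcp_rot: [-0.446, 0.895, 0.0, 0.0]
contact_force: [1.3, 0.0, -1.4]
width: 0.145
grasp_force: 4.6
```

```bash
cat > js.py <<'E'
from h import *
import sys
# side view of the jug: principal direction of the red tab/dark body is judged by tab blob and jug mask, in the scene view
def look(x0=240,x1=480,y0=60,y1=240,f=None):
    S=manip.read_state();s=snap('scene');h=cv2.cvtColor(s['color'],cv2.COLOR_RGB2HSV)
    P=proj(s,S['tool_pos']+[0,0,.019]);u,v=P.astype(int)
    r=[(b[0],b[1]) for b in blobs(s,(0,150,40),(8,255,255),10)+blobs(s,(172,150,40),(180,255,255),10) if np.hypot(*(b[1]-P))<40]
    print('t',S['time'],'tcp',S['tool_pos'].round(4),'F',S['contact_force'].round(1),'T',S['wrist_torque'].round(2),'w',round(S['width']*85.4,2),'g',round(S['grasp_force'],1),'P',P.round(1),'tab',r)
    if f: a=s['color'][y0:y1,x0:x1];cv2.imwrite('pics/'+f,cv2.resize(a,(640,480),interpolation=2)[...,::-1])
    t=snap('top');print('top blue',[(int(b[0]),b[1].tolist()) for b in blobs(t,*BLUE)])
if __name__=='__main__': look(f=sys.argv[1] if len(sys.argv)>1 else None)
E
python3 js.py s6.png
```

```text
t 27.35 tcp [0.4771 0.3229 0.1993] F [ 1.3  0.  -1.4] T [ 0.08 -0.11  0.01] w 12.36 g 4.6 P [352. 125.] tab [(np.int32(22), array([347.5, 128.2])), (np.int32(13), array([357.4, 127.7]))]
top blue [(345, [127.8, 181.2]), (24, [120.0, 242.2])]
```

Request:
jog_arm(targets=[{"x": 0, "y": 0, "z": 0, "yaw": 0}, {"x": 0, "y": 0, "z": 0, "yaw": 0}, {"x": 0, "y": 0, "z": 0, "yaw": 0}], gripper=11.95)

```text
time: 27.75
tool_pos: [0.477, 0.3229, 0.1993]
tcp_rot: [-0.446, 0.895, 0.0, 0.0]
contact_force: [0.5, -0.3, -1.7]
width: 0.138
grasp_force: 2.8
```

```bash
python3 js.py s7.png
```

```text
t 27.75 tcp [0.477  0.3229 0.1993] F [ 0.5 -0.3 -1.7] T [-0.01  0.03 -0.03] w 11.8 g 2.8 P [352. 125.] tab [(np.int32(14), array([346.9, 127.1])), (np.int32(18), array([357.8, 127.2]))]
top blue [(348, [127.7, 181.3]), (25, [120.0, 242.4])]
```

View pics/s7.png

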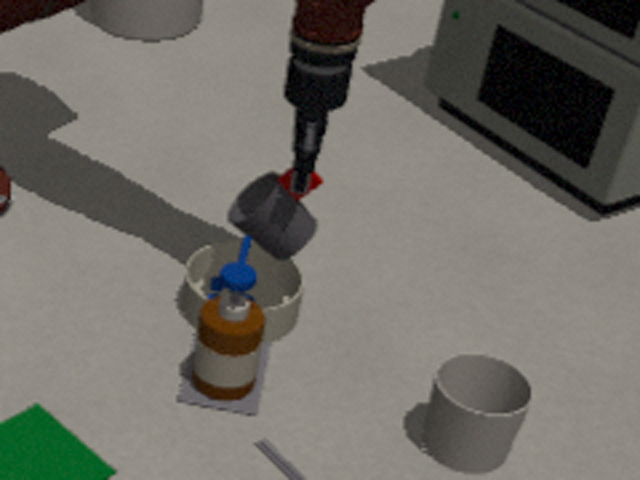

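The jug has swung to roughly 55°, mouth toward the dish. I let it settle, firm up slightly, then lower it so the foot rides on the near rim.

Request:
jog_arm(targets=[{"x": 0, "y": 0, "z": 0, "yaw": 0}, {"x": 0, "y": 0, "z": 0, "yaw": 0}, {"x": 0, "y": 0, "z": 0, "yaw": 0}, {"x": 0, "y": 0, "z": 0, "yaw": 0}])

```text
time: 28.25
tool_pos: [0.477, 0.3229, 0.1993]
tcp_rot: [-0.446, 0.895, 0.0, 0.0]
contact_force: [-0.2, 0.5, -1.8]
width: 0.14
grasp_force: 2.8
```

Request:
jog_arm(targets=[{"x": 0, "y": 0, "z": 0, "yaw": 0}, {"x": 0, "y": 0, "z": 0, "yaw": 0}, {"x": 0, "y": 0, "z": 5, "yaw": 0}, {"x": 0, "y": 0, "z": 10, "yaw": 0}, {"x": 0, "y": 0, "z": 15, "yaw": 0}, {"x": 0, "y": 0, "z": 20, "yaw": 0}, {"x": 0, "y": 0, "z": 20, "yaw": 0}], gripper=11.75)

```text
time: 28.95
tool_pos: [0.4766, 0.3227, 0.1782]
tcp_rot: [-0.446, 0.895, 0.0, -0.001]
contact_force: [0.4, -0.2, -1.1]
width: 0.139
grasp_force: 7.4
```

```bash
python3 js.py s8.png
```

```text
t 28.95 tcp [0.4766 0.3227 0.1782] F [ 0.4 -0.2 -1.1] T [ 0.03 -0.   -0.  ] w 11.9 g 7.4 P [350.9 130.3] tab [(np.int32(24), array([346.8, 134.5])), (np.int32(15), array([356.5, 132.7]))]
top blue [(346, [127.7, 181.3]), (17, [120.5, 242.2])]
```

View pics/s8.png

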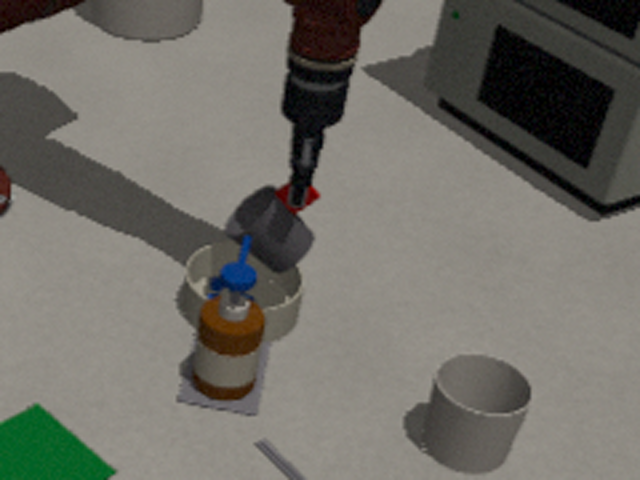

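The jug hangs at about 57° with its foot corner right below the grip. Now I lever it over the near rim: back 30 mm, down onto the rim, then forward and down.

Request:
jog_arm(targets=[{"x": -15, "y": 0, "z": 0, "yaw": 0}, {"x": -30, "y": 0, "z": 0, "yaw": 0}, {"x": -30, "y": 0, "z": 10, "yaw": 0}, {"x": -30, "y": 0, "z": 18, "yaw": 0}, {"x": -25, "y": 0, "z": 20, "yaw": 0}, {"x": -18, "y": 0, "z": 21, "yaw": 0}, {"x": -10, "y": 0, "z": 21, "yaw": 0}, {"x": 0, "y": 0, "z": 21, "yaw": 0}, {"x": 0, "y": 0, "z": 21, "yaw": 0}])

```text
time: 29.95
tool_pos: [0.4764, 0.3219, 0.1589]
tcp_rot: [-0.446, 0.895, -0.0, 0.0]
contact_force: [0.7, -0.9, -0.8]
width: 0.138
grasp_force: 7.4
```

```bash
python3 js.py s9.png
```

```text
t 29.95 tcp [0.4764 0.3219 0.1589] F [ 0.7 -0.9 -0.8] T [ 0.08  0.01 -0.02] w 11.81 g 7.4 P [349.9 135.1] tab [(np.int32(18), array([344.8, 137.1])), (np.int32(15), array([355.2, 137.3]))]
top blue [(349, [127.7, 181.3])]
```

Request:
jog_arm(targets=[{"x": 10, "y": 0, "z": 2, "yaw": 0}, {"x": 20, "y": 0, "z": 5, "yaw": 0}, {"x": 29, "y": 0, "z": 8, "yaw": 0}, {"x": 38, "y": 0, "z": 13, "yaw": 0}, {"x": 47, "y": 0, "z": 18, "yaw": 0}, {"x": 55, "y": 0, "z": 24, "yaw": 0}, {"x": 55, "y": 0, "z": 24, "yaw": 0}])

```text
time: 30.75
tool_pos: [0.4434, 0.2786, 0.1337]
tcp_rot: [-0.446, 0.895, 0.0, -0.0]
contact_force: [0.9, 0.4, -2.2]
width: 0.14
grasp_force: 7.4
```

```bash
python3 js.py s10.png; python3 -c "
import cv2,numpy as np
cv2.imwrite('pics/s10b.png',np.hstack([cv2.imread('pics/s9.png')[100:400,100:400],cv2.imread('pics/s10.png')[100:400,100:400]]))"
```

```text
t 30.75 tcp [0.4434 0.2786 0.1337] F [ 0.9  0.4 -2.2] T [-0.01  0.    0.02] w 11.92 g 7.4 P [333.  139.3] tab [(np.int32(10), array([327.5, 140.3])), (np.int32(15), array([338.1, 141.7]))]
top blue [(351, [127.6, 181.5])]
```

View pics/s10b.png

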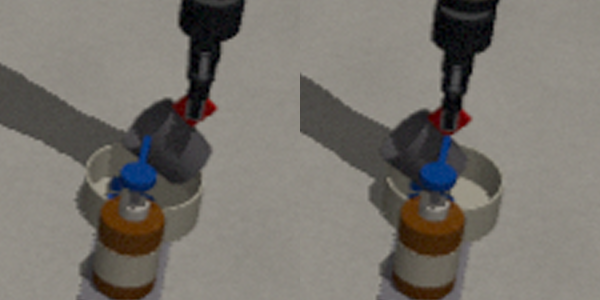

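Both crops show the jug still at about 60°. The foot slid over the rim and the jug is now over the dish. I retry with the rim deeper under the wall, lowered further and pushed mostly forward.

Request:
jog_arm(targets=[{"x": 0, "y": 0, "z": -35, "yaw": 0}, {"x": 0, "y": 0, "z": -66, "yaw": 0}, {"x": -45, "y": 0, "z": -66, "yaw": 0}, {"x": -90, "y": 0, "z": -66, "yaw": 0}, {"x": -99, "y": 0, "z": -50, "yaw": 0}, {"x": -99, "y": 0, "z": -30, "yaw": 0}, {"x": -99, "y": 0, "z": -15, "yaw": 0}, {"x": -99, "y": 0, "z": -15, "yaw": 0}])

```text
time: 31.65
tool_pos: [0.5055, 0.3593, 0.1511]
tcp_rot: [-0.446, 0.895, 0.0, 0.003]
contact_force: [4.3, 1.4, 3.7]
width: 0.142
grasp_force: 14.2
```

Request:
jog_arm(targets=[{"x": 8, "y": 0, "z": 0, "yaw": 0}, {"x": 16, "y": 0, "z": 0, "yaw": 0}, {"x": 24, "y": 0, "z": -1, "yaw": 0}, {"x": 34, "y": 0, "z": -2, "yaw": 0}])

```text
time: 32.05
tool_pos: [0.4831, 0.3307, 0.1517]
tcp_rot: [-0.446, 0.895, 0.0, 0.001]
contact_force: [0.0, 1.7, 0.2]
width: 0.135
grasp_force: 9.6
```

Request:
jog_arm(targets=[{"x": 10, "y": 0, "z": 1, "yaw": 0}, {"x": 20, "y": 0, "z": 3, "yaw": 0}, {"x": 29, "y": 0, "z": 5, "yaw": 0}])

```text
time: 32.35
tool_pos: [0.4647, 0.307, 0.1459]
tcp_rot: [-0.446, 0.895, 0.0, -0.0]
contact_force: [0.6, 0.7, 0.3]
width: 0.14
grasp_force: 8.5
```

```bash
python3 js.py s11.png; python3 - <<'E'
import cv2,numpy as np
# jug outline: dark grey, low saturation, near the grip; print its extents for tilt judgement
for f in('s8','s9','s11'):
    a=cv2.imread(f'pics/{f}.png');h=cv2.cvtColor(a,cv2.COLOR_BGR2HSV)
    m=cv2.inRange(h,(0,0,35),(180,60,105));m=cv2.morphologyEx(m,cv2.MORPH_OPEN,np.ones((7,7)))
    n,l,s,c=cv2.connectedComponentsWithStats(m)
    print(f,[(s[i].tolist(),c[i].round().tolist()) for i in range(1,n) if s[i][4]>400 and 180<c[i][0]<380 and 150<c[i][1]<330])
E
```

```text
t 32.35 tcp [0.4647 0.307  0.1459] F [0.6 0.7 0.3] T [ 0.16 -0.14  0.  ] w 11.95 g 8.5 P [343.8 137.6] tab [(np.int32(18), array([338.7, 139.6]))]
top blue [(352, [127.6, 181.5]), (41, [119.0, 243.1])]
s8 [([177, 285, 25, 40, 714], [189.0, 304.0]), ([272, 304, 27, 35, 578], [285.0, 321.0])]
s9 [([177, 285, 25, 40, 718], [189.0, 304.0]), ([270, 303, 29, 34, 549], [286.0, 320.0])]
s11 [([249, 222, 72, 85, 4359], [282.0, 259.0]), ([177, 284, 25, 41, 723], [189.0, 303.0]), ([266, 303, 33, 34, 610], [284.0, 321.0])]
```

Request:
jog_arm(targets=[{"x": 9, "y": 0, "z": 4, "yaw": 0}, {"x": 18, "y": 0, "z": 8, "yaw": 0}, {"x": 26, "y": 0, "z": 13, "yaw": 0}, {"x": 34, "y": 0, "z": 19, "yaw": 0}, {"x": 42, "y": 0, "z": 25, "yaw": 0}, {"x": 49, "y": 0, "z": 32, "yaw": 0}, {"x": 49, "y": 0, "z": 32, "yaw": 0}])

```text
time: 33.15
tool_pos: [0.435, 0.2678, 0.113]
tcp_rot: [-0.446, 0.895, 0.0, -0.001]
contact_force: [0.4, 0.4, -1.5]
width: 0.138
grasp_force: 8.3
```

```bash
python3 js.py s12.png; python3 -c "
import cv2,numpy as np
from h import snap
t=snap('top')['color'][150:290,60:200][...,::-1];t=cv2.resize(t,(300,300),interpolation=2)
w=snap('wrist')['color'][...,::-1];w=cv2.resize(w,(400,300))
a=cv2.imread('pics/s11.png')[100:400,100:400];b=cv2.imread('pics/s12.png')[100:400,100:400]
o=np.zeros((600,700,3),np.uint8);o[:300,:300]=a;o[:300,300:600]=b;o[300:,:300]=t;o[300:,300:]=w
cv2.imwrite('pics/m12.png',o)"
```

```text
t 33.15 tcp [0.435  0.2678 0.113 ] F [ 0.4  0.4 -1.5] T [-0.08  0.09 -0.08] w 11.81 g 8.3 P [328.4 143.7] tab [(np.int32(13), array([324.2, 143.1])), (np.int32(11), array([333. , 145.3]))]
top blue [(350, [127.6, 181.4])]
```

View pics/m12.png

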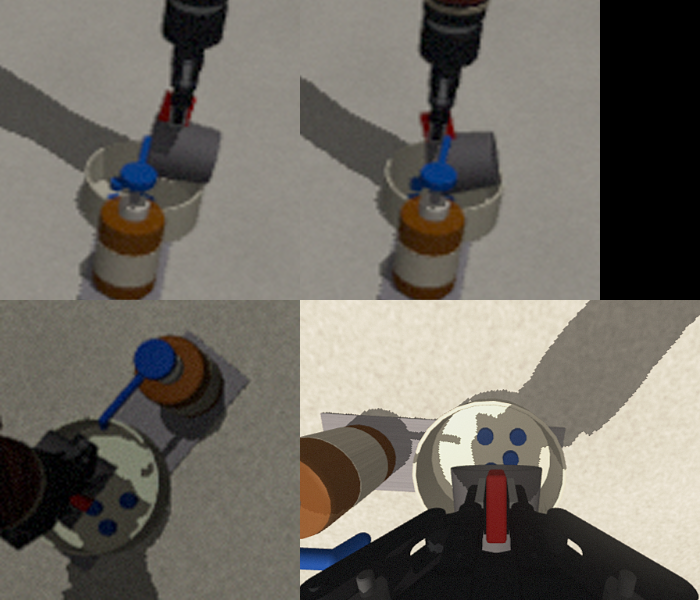

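The montage shows levering works: the jug has gone from about 60° past 85° (top-left) to about 95° (top-right). The caps are still inside and the foot has slipped inside the rim again. I repeat once more from here.

Request:
jog_arm(targets=[{"x": 0, "y": 0, "z": -35, "yaw": 0}, {"x": 0, "y": 0, "z": -60, "yaw": 0}, {"x": -35, "y": 0, "z": -60, "yaw": 0}, {"x": -58, "y": 0, "z": -55, "yaw": 0}, {"x": -58, "y": 0, "z": -40, "yaw": 0}, {"x": -58, "y": 0, "z": -27, "yaw": 0}, {"x": -58, "y": 0, "z": -27, "yaw": 0}])

```text
time: 34.05
tool_pos: [0.4695, 0.3141, 0.1389]
tcp_rot: [-0.446, 0.895, 0.0, -0.002]
contact_force: [-0.0, -1.0, -1.8]
width: 0.138
grasp_force: 8.3
```

Request:
jog_arm(targets=[{"x": 8, "y": 0, "z": 4, "yaw": 0}, {"x": 16, "y": 0, "z": 8, "yaw": 0}, {"x": 25, "y": 0, "z": 12, "yaw": 0}, {"x": 33, "y": 0, "z": 18, "yaw": 0}, {"x": 41, "y": 0, "z": 25, "yaw": 0}])

```text
time: 34.55
tool_pos: [0.4463, 0.2815, 0.1171]
tcp_rot: [-0.446, 0.895, -0.0, 0.001]
contact_force: [-0.7, 0.3, 1.1]
width: 0.142
grasp_force: 10.3
```

Request:
jog_arm(targets=[{"x": 7, "y": 0, "z": 5, "yaw": 0}, {"x": 14, "y": 0, "z": 10, "yaw": 0}, {"x": 14, "y": 0, "z": 10, "yaw": 0}])

```text
time: 34.85
tool_pos: [0.437, 0.2698, 0.1059]
tcp_rot: [-0.446, 0.895, -0.0, -0.001]
contact_force: [-1.9, -4.7, 1.8]
width: 0.139
grasp_force: 9.4
```

```bash
cat > tilt.py <<'E'
from h import *
# body mask next to the grip in the scene view, its principal axis; plus wrist-view blues
def tilt(f=None):
    S=manip.read_state();s=snap('scene',f);P=proj(s,S['tool_pos']+[0,0,.019]);h=cv2.cvtColor(s['color'],cv2.COLOR_RGB2HSV)
    m=cv2.inRange(h,(0,0,30),(180,70,112));k=np.zeros_like(m);cv2.circle(k,tuple(int(round(x)) for x in P),48,255,-1);k[:int(P[1])+1]=0;m&=k
    m=cv2.morphologyEx(m,cv2.MORPH_OPEN,np.ones((3,3)))
    n,l,st,c=cv2.connectedComponentsWithStats(m);i=1+np.argmax(st[1:,4])
    cnt=cv2.findContours((l==i).astype(np.uint8),0,2)[0][0]
    print('body rel P',(c[i]-P).round(1),'box',(st[i][:2]-P).round(1),st[i][2:],'rect',np.round(cv2.boxPoints(cv2.minAreaRect(cnt))-P,0).tolist())
    w=snap('wrist');print('wrist blue',[(int(b[0]),b[1].round().tolist()) for b in blobs(w,(100,90,40),(130,255,255),40)])
    t=snap('top');print('top blue',[(int(b[0]),b[1].tolist()) for b in blobs(t,*BLUE)])
    print(S['tool_pos'],S['wrist_torque'].round(2),S['contact_force'].round(1))
if __name__=='__main__': tilt()
E
python3 tilt.py
```

```text
body rel P [-22.7  11.8] box [-46.9   0.4] [ 48  36 749] rect [[-54.0, 13.0], [-36.0, -16.0], [2.0, 7.0], [-16.0, 36.0]]
wrist blue [(379, [262.0, 155.0]), (1593, [251.0, 193.0]), (381, [280.0, 176.0]), (93, [278.0, 221.0]), (1566, [34.0, 332.0])]
top blue [(351, [127.5, 181.6])]
[0.43699477 0.26976187 0.10587833] [-0.88  0.62 -0.05] [-1.9 -4.7  1.8]
```

Request:
jog_arm(targets=[{"x": 0, "y": 0, "z": 0, "yaw": 0}, {"x": 0, "y": 0, "z": 0, "yaw": 0}, {"x": 0, "y": 0, "z": -20, "yaw": 0}, {"x": 0, "y": 0, "z": -45, "yaw": 0}, {"x": 0, "y": 0, "z": -70, "yaw": 0}, {"x": 0, "y": 0, "z": -70, "yaw": 0}, {"x": 0, "y": 0, "z": -70, "yaw": 0}], gripper=8)

```text
time: 35.7
tool_pos: [0.4383, 0.2712, 0.1764]
tcp_rot: [-0.446, 0.895, 0.0, 0.0]
contact_force: [0.9, -0.3, -1.1]
width: 0.13
grasp_force: 59.9
```

```bash
python3 tilt.py; python3 - <<'E'
from h import *
S=manip.read_state();s=snap('scene');P=proj(s,S['tool_pos']+[0,0,.019]);u,v=P.astype(int)
g=cv2.cvtColor(s['color'],cv2.COLOR_RGB2GRAY);b=cv2.cvtColor(cv2.imread('pics/scene0.png'),cv2.COLOR_BGR2GRAY)
print(P)
for y in range(v-15,v+60,3): print(y-v,' '.join('%3d'%g[y:y+3,x:x+3].mean() if abs(int(g[y+1,x+1])-int(b[y+1,x+1]))>12 else '  .' for x in range(u-54,u+54,3)))
E
```

```text
body rel P [12.1 20.6] box [-2.9  0.4] [ 31  47 898] rect [[-5.0, 5.0], [24.0, -1.0], [34.0, 41.0], [5.0, 47.0]]
wrist blue [(223, [260.0, 145.0]), (1124, [250.0, 179.0]), (224, [274.0, 162.0]), (216, [272.0, 204.0]), (2770, [56.0, 247.0])]
top blue [(347, [127.7, 181.4]), (25, [119.7, 242.4])]
[0.4383228  0.27121255 0.17644399] [-0.07  0.   -0.  ] [ 0.9 -0.3 -1.1]
[331.55866505 128.87076534]
-15 142 142 142 141 140 141 139 138 139 139 139 139 140 139 140 139 141  80  27   .  16 118 140 140 139   .   .   .   .   .   .   .   .   .   .   .
-12   . 141   .   .   .   .   .   . 137   .   .   . 140 139 141 141 141   .  35  48  45 139 139 140 139   .   .   .   .   .   .   .   .   .   .   .
-9   .   .   .   .   .   .   .   .   .   .   .   .   .   .   .   . 142  67  37  40  63 141 140 139 140   .   .   .   .   .   .   .   .   .   .   .
-6   .   .   .   .   .   .   .   .   .   .   .   .   .   .   .   .   .   .  15  18 131 142 142 141 140 140 139 140 139   .   .   .   .   .   .   .
-3  99   .   .   .   .   .   .   .   .   .   .   .   .   .   .   .  58  23  10  16 132   . 143 142   .   .   . 140
[... 2268 characters left out ...]
   .   .   .   .   .   .   .   .   .   .   .  58  79  92 101   .   .   .   .   .   .   .   .   .   .   .   .   .
48   .   .   .   .   .   .   .   .   .   .   .   .   .   .   .   .   .   .   .   .   .   .   .   .   .   .   .   .   .   .   .   .   .   .   .   .
51   .   .   .   .   .   .   .   .   .   .   .   .   .   .   .   .   .   .   .   .   .   .   .   .   .   .   .   .   .   .   .   .   .   .   .   .
54   .   .   .   .   .   .   .   .   .   .   .   .   .   .   .   .   .   .   .   .   .   .   .   .   .   .   .   .   .   .   .   .   .   .   .   .
57   .   .   .   .   .   .   .   .   .   .   .   .   .   .   .   .   .   .   .   .   .   .   .   .   .   .   .   .   .   .   .   .   .   .   .   .
```

Request:
jog_arm(targets=[{"x": 12, "y": 0, "z": 0, "yaw": 0}, {"x": -8, "y": 0, "z": -12, "yaw": 0}, {"x": 12, "y": 0, "z": 5, "yaw": 0}, {"x": -8, "y": 0, "z": -12, "yaw": 0}, {"x": 12, "y": 0, "z": 5, "yaw": 0}, {"x": -8, "y": 0, "z": -12, "yaw": 0}, {"x": 0, "y": 0, "z": -20, "yaw": 0}, {"x": 0, "y": 0, "z": -45, "yaw": 0}, {"x": 0, "y": 0, "z": -70, "yaw": 0}, {"x": 0, "y": 0, "z": -70, "yaw": 0}])

```text
time: 36.9
tool_pos: [0.4394, 0.2712, 0.2503]
tcp_rot: [-0.446, 0.895, -0.0, 0.003]
contact_force: [-0.3, 0.3, -1.1]
width: 0.136
grasp_force: 60.1
```

```bash
python3 - <<'E'
from h import *
for i in range(4): w=snap('wrist')
S=manip.read_state();print(S['tool_pos'],S['contact_force'].round(2),S['wrist_torque'].round(2))
cv2.imwrite('pics/w13.png',w['color'][...,::-1])
h=cv2.cvtColor(w['color'],cv2.COLOR_RGB2HSV);m=cv2.inRange(h,(100,90,40),(130,255,255))
n,l,s,c=cv2.connectedComponentsWithStats(m)
for i in range(1,n):
    if s[i][4]>20: print(s[i].tolist(),c[i].round(),plane(w,*c[i],.02)[:2].round(3))
print('expected px radius',proj(w,[.44,.27,.02]),proj(w,[.45,.27,.02]))
x,y,ww,hh,_=max((s[i].tolist() for i in range(1,n) if c[i][0]>150 and s[i][4]>20),key=lambda q:q[4])
for r in range(y-2,y+hh+2): print(''.join('#' if m[r,k] else '.' for k in range(x-2,x+ww+2)))
E
```

```text
[0.4376478  0.27077834 0.24543033] [-0.56 -0.3  -1.31] [-0.09  0.01  0.03]
[252, 133, 14, 14, 146] [258. 139.] [0.406 0.245]
[235, 146, 27, 32, 445] [247. 161.] [0.436 0.259]
[264, 147, 13, 13, 142] [270. 153.] [0.404 0.269]
[257, 166, 13, 14, 138] [263. 173.] [0.428 0.286]
[203, 173, 14, 14, 149] [210. 179.] [0.495 0.248]
[30, 182, 142, 50, 3112] [ 78. 207.] [0.676 0.164]
[263, 182, 13, 14, 139] [269. 188.] [0.435 0.31 ]
[0, 312, 36, 54, 966] [ 12. 339.] [0.95 0.26]
expected px radius [249.58414432 168.78630791] [243.95380492 172.97593474]
.....................##########
......................########.
......######............###....
.....#########.................
....##########.................
...############................
...#############...............
..#############................
..#############................
..#############.....###........
...############...######.......
...############..#########.....
...###########.############....
....########################...
.....#######...##############..
.......####....##############..
..............###############..
..............###############..
...............##############..
...............#############...
...........#..#.############...
..........######..#########....
........##################...##
........################...####
.......############.......#####
.......############......######
.......############......######
.......############......######
.......#############.....######
.......############.....#######
.......############......######
........##########.......######
.........########........######
...........#####..........#####
...........................####
.............................##
```

Count in the wrist view: five single caps plus a cluster of three at (247,161), which makes eight. That is 4 strays plus 4 poured, and all lie within the dish. The jug is at about 118°. Next I move it clear and bring it back upright.

Request:
jog_arm(targets=[{"x": 0, "y": 0, "z": -25, "yaw": 0}, {"x": 36, "y": -29, "z": -25, "yaw": 0}, {"x": 72, "y": -58, "z": -25, "yaw": 0}, {"x": 108, "y": -87, "z": -25, "yaw": -8}, {"x": 144, "y": -116, "z": -25, "yaw": -16}, {"x": 180, "y": -145, "z": -25, "yaw": -24}, {"x": 180, "y": -145, "z": -25, "yaw": -32}, {"x": 180, "y": -145, "z": 0, "yaw": -37}, {"x": 180, "y": -145, "z": 40, "yaw": -37}, {"x": 180, "y": -145, "z": 80, "yaw": -37}])

```text
time: 38.1
tool_pos: [0.4453, 0.0396, 0.1644]
tcp_rot: [-0.707, 0.707, -0.0, 0.0]
contact_force: [0.8, 0.6, -0.7]
width: 0.134
grasp_force: 59.9
```

Request:
jog_arm(targets=[{"x": 0, "y": 0, "z": 35, "yaw": 0}, {"x": 0, "y": 0, "z": 48, "yaw": 0}, {"x": 0, "y": 0, "z": 48, "yaw": 0}])

```text
time: 38.4
tool_pos: [0.4439, 0.0403, 0.1163]
tcp_rot: [0.707, -0.707, -0.002, 0.001]
contact_force: [-0.9, -0.3, 0.2]
width: 0.132
grasp_force: 59.8
```

Request:
jog_arm(targets=[{"x": 0, "y": 0, "z": 0, "yaw": 0}, {"x": 0, "y": 0, "z": 0, "yaw": 0}, {"x": 0, "y": 0, "z": 0, "yaw": 0}, {"x": 0, "y": 0, "z": 0, "yaw": 0}], gripper=11.95)

```text
time: 38.8
tool_pos: [0.4462, 0.0398, 0.1193]
tcp_rot: [0.707, -0.707, 0.001, -0.0]
contact_force: [0.4, -0.0, -1.8]
width: 0.14
grasp_force: 3.6
```

```bash
cat > top.py <<'E'
from h import *
t=snap('top');S=manip.read_state();print(S['time'],S['tool_pos'].round(4),S['tcp_rot'].round(3),S['contact_force'].round(1),S['wrist_torque'].round(2),round(S['grasp_force'],1))
print('blue',[(int(b[0]),b[1].tolist()) for b in blobs(t,*BLUE)])
# jug silhouette seen by scene and tilt: print coarse grey grid under the grip
s=snap('scene');P=proj(s,S['tool_pos']+[0,0,.019]);u,v=P.astype(int)
h=cv2.cvtColor(s['color'],cv2.COLOR_RGB2HSV)
for y in range(v-18,v+48,3): print('%3d'%(y-v),''.join('R' if (h[y,x,1]>150 and (h[y,x,0]<9 or h[y,x,0]>170)) else 'b' if (100<h[y,x,0]<130 and h[y,x,1]>120) else '#' if h[y,x,2]<35 else '+' if h[y,x,2]<72 else '-' if h[y,x,2]<92 else '.' for x in range(u-48,u+48,2)))
E
python3 top.py
```

```text
38.85 [0.446  0.0399 0.1191] [ 0.707 -0.707  0.    -0.   ] [ 0.3 -0.6 -0.8] [-0.02  0.01 -0.01] 3.6
blue [(15, [133.0, 169.1]), (32, [92.3, 243.6])]
-18 RR+R+R++---------...###b#####...................
-15 RRR+++-----------...-####b#++...................
-12 -..---------------...#b###b#+...................
 -9 ....--------------....#####+#++.................
 -6 .....-------------....+##R+####-+-..............
 -3 ......-------------....R######+----.............
  0 ......--------------.RRR+#bR+-------............
  3 .......--------------.RR+##R---------...........
  6 .......--------------..R+b#--------+++.....-.bb.
  9 .......---------------.+++++----+++++++...-+-.b.
 12 ........---------------.++++++-++++++....-----..
 15 ........---------------..-+++++++++.......++---.
 18 .........---------------...++++++-.........+-+-.
 21 ............---------------++++#+--.........-++-
 24 ............----------------+#+-----.........+++
 27 .................------------------..........+++
 30 ......................----------.............--+
 33 .......................------...............+--.
 36 ..........................................-++--.
 39 ..........................................-++--.
 42 ...........................................-++-.
 45 ............................................-+++
```

Request:
jog_arm(targets=[{"x": 0, "y": 0, "z": 12, "yaw": 0}, {"x": 0, "y": 0, "z": 21, "yaw": 0}, {"x": -20, "y": 0, "z": 21, "yaw": 0}, {"x": -36, "y": 0, "z": 21, "yaw": 0}, {"x": -46, "y": 0, "z": 20, "yaw": 0}, {"x": -56, "y": 0, "z": 18, "yaw": 0}, {"x": -66, "y": 0, "z": 16, "yaw": 0}, {"x": -66, "y": 0, "z": 16, "yaw": 0}], gripper=11.9)

```text
time: 39.7
tool_pos: [0.4456, 0.1068, 0.1026]
tcp_rot: [0.708, -0.707, 0.0, -0.0]
contact_force: [0.3, 0.9, -1.6]
width: 0.138
grasp_force: 3.1
```

```bash
python3 top.py
```

```text
39.75 [0.4456 0.1063 0.1025] [ 0.708 -0.707  0.    -0.   ] [-0.8 -0.3 -1.8] [-0.    0.03 -0.02] 3.1
blue [(173, [131.1, 174.3])]
-18 +------------.......+#########..................
-15 --------------.......bbb####++..................
-12 ---------------......#######++..................
 -9 .--------------.......+#b####+++..............b.
 -6 ...-------------......-##b.####..............b..
 -3 ....--------------....-R#R####...............b..
  0 .....--------------...RR+##...............bbbb..
  3 ......--------------..RR+##+----.........bbbbbbb
  6 .......-----------+#+RRR+#+------.......bbbbbbbb
  9 .......-----------+++++-++++------+-.bb-bbbbbbbb
 12 .........---------+++++-++++----++++-..b---++...
 15 ..........--------++++++-++++++++++---...-----..
 18 ...........-------+++++++++++++++++---..--......
 21 .............------++++++++++++#+..--+..........
 24 .................---+++++++++++......+++-.......
 27 ....................-++##+-------....R++++++-+++
 30 .....................--------.......--+++++++-++
 33 ......................---...........+--.-+++++-.
 36 ..................................-++--.........
 39 ..................................+++--.........
 42 ..................................+++--........-
 45 ...................................-+++-.....-+-
```

Request:
jog_arm(targets=[{"x": -11, "y": 0, "z": -1, "yaw": 0}, {"x": -22, "y": 0, "z": -2, "yaw": 0}, {"x": -33, "y": 0, "z": -3, "yaw": 0}, {"x": -44, "y": 0, "z": -4, "yaw": 0}, {"x": -55, "y": 0, "z": -6, "yaw": 0}, {"x": -66, "y": 0, "z": -9, "yaw": 0}, {"x": -76, "y": 0, "z": -11, "yaw": 0}, {"x": -76, "y": 0, "z": -11, "yaw": 0}])

```text
time: 40.6
tool_pos: [0.4455, 0.1833, 0.1136]
tcp_rot: [0.708, -0.706, -0.0, -0.0]
contact_force: [0.1, -0.7, -1.3]
width: 0.141
grasp_force: 3.0
```

```bash
python3 top.py
```

```text
40.65 [0.4454 0.1827 0.1134] [ 0.708 -0.707 -0.    -0.   ] [ 0.1 -0.4 -0.2] [0.   0.02 0.02] 3.0
blue [(324, [129.3, 179.6]), (44, [109.0, 255.5])]
-18 ------..............+###b#####..................
-15 --------............-#######++..................
-12 ---------............###b#b##+..................
 -9 ----------............#b######++................
 -6 -----------...........+R#+.####.................
 -3 -------------.........RRR#####..................
  0 ---------------......RRR+##........bb...........
  3 ..-------------+++#+RRRR+##.......-b............
  6 ....---------+++++++++RR+#-........b.....---....
  9 .....-------++++++#++++++-......bbbbb....----...
 12 ......------+++++++++++++++....bbbbbbb..----++..
 15 ........-----+++++++++++++#-bbbbbbbbbb....--++..
 18 ..........--++++++++++++++++b.bbb++.bbb.....+...
 21 ............++++-+++++++++++.----++-............
 24 ............-+++++++#++++++-...-.-..............
 27 ..........------++###+++++--...-................
 30 ..........------------+----+-..........-........
 33 ...........--------------..+++--....--+.........
 36 ............---------.....-++++++++++++.........
 39 ..........................---++++++++-..........
 42 .........................++----..-..............
 45 ........................-++--...................
```

Request:
jog_arm(targets=[{"x": 40, "y": 0, "z": 0, "yaw": 0}, {"x": 70, "y": 0, "z": 0, "yaw": 0}, {"x": 70, "y": 0, "z": 10, "yaw": 0}, {"x": 65, "y": 0, "z": 20, "yaw": 0}, {"x": 60, "y": 0, "z": 30, "yaw": 0}, {"x": 60, "y": 0, "z": 30, "yaw": 0}])

```text
time: 41.3
tool_pos: [0.4468, 0.124, 0.085]
tcp_rot: [0.708, -0.706, 0.001, -0.002]
contact_force: [-1.4, 4.6, 17.6]
width: 0.139
grasp_force: 22.6
```

```bash
python3 top.py
```

```text
41.35 [0.4468 0.124  0.0851] [ 0.708 -0.706  0.001 -0.002] [-1.7  3.9 17.4] [ 0.9   0.42 -0.05] 22.8
blue [(196, [132.0, 174.9])]
-18 -------------........#########..................
-15 --------------.......#######++..................
-12 .--------------......######b#+..............b...
 -9 ...-------------......-##bb#++++..........-b....
 -6 ....--------------.....RR#.####+..........-b....
 -3 .....---------------..RRR##b##..........bbbb....
  0 ......----------+#++RRRR+#b+...........bbbbbbb..
  3 .......-------+++++++-RR+##...........bbbbbbbb..
  6 ........-----++++++++++++#+.....+-.bb-bbbbbbbbb.
  9 .........---++++++++++++++.....-+--..b---++.....
 12 ..........--++++++++++++++#+...-++--...-----....
 15 ............-+-+++++++++++++....-+--...--.......
 18 ............-+++++++++++++++.....--+............
 21 ...........--++++++#++++++++.......+++-.......-.
 24 ...........-----++##+#+++++........++++++--++++.
 27 ...........----------++#++-.......--++++++++++..
 30 .............----------...........+--.-+++++-...
 33 ................-...............-++--...........
 36 ................................+++--...........
 39 ................................+++--........-..
 42 .................................-++++.....-+-..
 45 ...................................-++++++++-...
```

Request:
jog_arm(targets=[{"x": 0, "y": 0, "z": -7, "yaw": 0}, {"x": -8, "y": 0, "z": -7, "yaw": 0}, {"x": -16, "y": 0, "z": -6, "yaw": 0}, {"x": -24, "y": 0, "z": -4, "yaw": 0}, {"x": -32, "y": 0, "z": 0, "yaw": 0}], gripper=11.9)

```text
time: 41.9
tool_pos: [0.4454, 0.1551, 0.0832]
tcp_rot: [0.707, -0.707, -0.0, -0.0]
contact_force: [-1.1, 1.6, 7.5]
width: 0.141
grasp_force: 6.8
```

```bash
python3 top.py
```

```text
41.95 [0.4452 0.156  0.0827] [ 0.708 -0.707 -0.    -0.   ] [-1.7  3.1  6.2] [ 0.35  0.24 -0.03] 5.2
blue [(303, [130.6, 178.2])]
-18 ------------........-#########..................
-15 -------------........#####b#++..................
-12 -------------........########+..................
 -9 .---------------......+######+++.......bb.......
 -6 ...--------------......RR#-####+......-b........
 -3 ....-----------.---...RRR###b#-........b....----
  0 ......---------++++#RRRR+##.........bbbbb...----
  3 .......------+++++++++RR+##........bbbbbbb..----
  6 ........-----++++++++++++#+.-..bbbbbbbbbbb....--
  9 .........---+++++++++++++..-+-.bb.bbb++-bbb.....
 12 ...........-+++++++++++++#+-+---.----++-........
 15 ............++-+++++++++++#+++--..--.-..........
 18 ...........-+++++++++++++++.----...-............
 21 ..........---++++++++++++++..--+-...............
 24 ..........-------+#+##++++.....++++-.....-+.....
 27 ...........---------++++--....-++++++++++++.....
 30 ............----------........---++++++-+-......
 33 .............................++----..-..........
 36 ............................-+---...............
 39 ............................+++-................
 42 .............................+++.........-......
 45 ..............................+++++----++.......
```

```bash
python3 - <<'E'
from h import *
s=snap('scene')['color'][90:210,230:390];t=snap('top')['color'][170:310,70:230];w=snap('wrist')['color']
o=np.zeros((600,800,3),np.uint8);o[:300,:400]=cv2.resize(s,(400,300),interpolation=2);o[:300,400:743]=cv2.resize(t,(343,300),interpolation=2);o[300:,:400]=cv2.resize(w,(400,300))
cv2.imwrite('pics/m14.png',o[...,::-1])
E
```

```text
(no output)
```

View pics/m14.png

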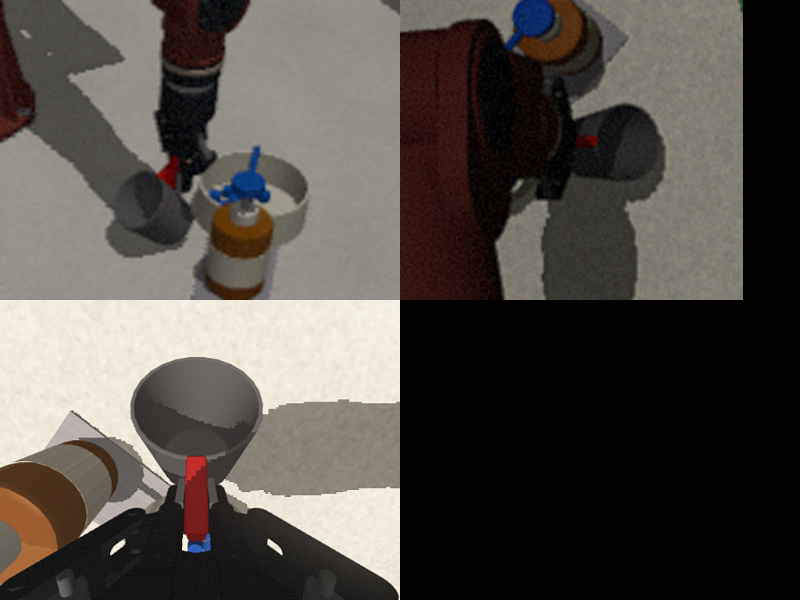

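The last picture shows the jug empty, tilted only about 25–35° and resting on its far foot beside the dish. I lift, move clear of the dish and press it upright while drawing back.

Request:
jog_arm(targets=[{"x": 0, "y": 0, "z": -8, "yaw": 0}, {"x": 30, "y": 0, "z": -8, "yaw": 0}, {"x": 50, "y": 0, "z": -2, "yaw": 0}, {"x": 43, "y": 0, "z": 6, "yaw": 0}, {"x": 36, "y": 0, "z": 13, "yaw": 0}, {"x": 29, "y": 0, "z": 20, "yaw": 0}, {"x": 22, "y": 0, "z": 27, "yaw": 0}, {"x": 16, "y": 0, "z": 32, "yaw": 0}, {"x": 14, "y": 0, "z": 35, "yaw": 0}, {"x": 14, "y": 0, "z": 35, "yaw": 0}])

```text
time: 43.15
tool_pos: [0.4451, 0.1401, 0.0479]
tcp_rot: [0.707, -0.707, -0.0, 0.0]
contact_force: [-0.8, 0.1, 0.6]
width: 0.145
grasp_force: 3.9
```

```bash
python3 top.py | head -2; python3 - <<'E'
from h import *
S=manip.read_state();w=snap('wrist');p=S['tool_pos']
for n,l in(('near lip',24),('far lip',112)): print(n,'if upright',proj(w,[p[0],p[1]-l/1000,p[2]+.038]).round())
h=cv2.cvtColor(w['color'],cv2.COLOR_RGB2HSV)
print('column 250 V',h[10:215:5,252,2].tolist())
E
```

```text
43.2 [0.4451 0.1398 0.048 ] [ 0.707 -0.707 -0.     0.   ] [-0.4  0.4 -0.2] [ 0.11 -0.06  0.  ] 3.3
blue [(258, [131.6, 176.8])]
near lip if upright [252. 233.]
far lip if upright [252. -10.]
column 250 V [244, 246, 244, 127, 94, 67, 72, 70, 72, 67, 70, 73, 72, 75, 71, 70, 72, 66, 72, 69, 61, 135, 130, 136, 136, 137, 133, 137, 138, 136, 137, 138, 136, 137, 121, 76, 74, 77, 74, 76, 51]
```

```bash
python3 - <<'E'
from h import *
S=manip.read_state();w=snap('wrist');p=S['tool_pos']+[0,0,.019]
for th in(0,5,10,15,20):
    a=np.radians(th);q=lambda f,h:proj(w,p+np.array([0,-(f*np.cos(a)+h*np.sin(a)),-f*np.sin(a)+h*np.cos(a)])/1).round()[1]
    print(th,[q(*x) for x in((.112,.019),(.024,.019),(.101,-.062),(.035,-.062))])
E
```

```text
0 [np.float64(-10.0), np.float64(233.0), np.float64(68.0), np.float64(170.0)]
5 [np.float64(-2.0), np.float64(227.0), np.float64(80.0), np.float64(177.0)]
10 [np.float64(8.0), np.float64(222.0), np.float64(91.0), np.float64(184.0)]
15 [np.float64(18.0), np.float64(218.0), np.float64(102.0), np.float64(191.0)]
20 [np.float64(28.0), np.float64(214.0), np.float64(113.0), np.float64(198.0)]
```

The jug still tilts by about 18°, having slid in the light grip, but that is well inside its stable range. I release so it settles upright, then regrasp properly.

Request:
jog_arm(targets=[{"x": 0, "y": 0, "z": 0, "yaw": 0}, {"x": 0, "y": 0, "z": 0, "yaw": 0}, {"x": 0, "y": 0, "z": 0, "yaw": 0}, {"x": 0, "y": 0, "z": 0, "yaw": 0}, {"x": 0, "y": 0, "z": -40, "yaw": 0}, {"x": 0, "y": 0, "z": -80, "yaw": 0}, {"x": 0, "y": 0, "z": -119, "yaw": 0}, {"x": 0, "y": 0, "z": -119, "yaw": 0}, {"x": 0, "y": 0, "z": -119, "yaw": 0}], gripper=45)

```text
time: 44.25
tool_pos: [0.4462, 0.1399, 0.1681]
tcp_rot: [0.707, -0.707, 0.001, -0.001]
contact_force: [-0.6, -0.9, -1.4]
width: 0.528
grasp_force: 0.0
```

```bash
cat > jug.py <<'E'
from h import *
S=manip.read_state();w=snap('wrist');p=S['tool_pos'];print(S['time'],p.round(4),S['tcp_rot'].round(3),S['contact_force'].round(1))
h=cv2.cvtColor(w['color'],cv2.COLOR_RGB2HSV)
r=[b for b in blobs(w,(0,150,40),(8,255,255),80)];print('red',[(b[0],b[1],b[2].tolist(),plane(w,*b[1],.08)[:2].round(4)) for b in r])
m=cv2.inRange(h,(0,0,20),(180,90,150));m[225:]=0
cs=[c for c in cv2.findContours(m,0,1)[0] if cv2.contourArea(c)>1500]
for c in cs: print('dark',cv2.contourArea(c),cv2.boundingRect(c))
for b in r:
    mm=np.zeros(m.shape,np.uint8);x,y,ww,hh=b[2];k=cv2.inRange(h,(0,150,40),(8,255,255))[y:y+hh,x:x+ww]
    v=cv2.fitLine(cv2.findNonZero(k)+np.array([[x,y]]),cv2.DIST_L2,0,.01,.01).ravel();a=plane(w,v[2],v[3],.08);c=plane(w,v[2]+20*v[0],v[3]+20*v[1],.08);print('tab dir',np.degrees(np.arctan2(*(c-a)[[1,0]])))
E
python3 jug.py
```

```text
44.25 [0.4462 0.1399 0.1681] [ 0.707 -0.707  0.001 -0.001] [-0.6 -0.9 -1.4]
red [(np.int32(514), array([255.7, 215.1]), [250, 193, 13, 44], array([0.4423, 0.1567]))]
dark 26493.5 (203, 93, 309, 125)
tab dir 91.54068197708543
```

The tab blob matches the earlier upright view (44 px long, same area), so the jug stands upright. I regrasp it with a 21 mm correction.

Request:
jog_arm(targets=[{"x": -21, "y": 3.5, "z": 0, "yaw": -1.5}, {"x": -21, "y": 3.5, "z": 40, "yaw": -1.5}, {"x": -21, "y": 3.5, "z": 80, "yaw": -1.5}, {"x": -21, "y": 3.5, "z": 110, "yaw": -1.5}, {"x": -21, "y": 3.5, "z": 120, "yaw": -1.5}, {"x": -21, "y": 3.5, "z": 120, "yaw": -1.5}])

```text
time: 44.9
tool_pos: [0.4401, 0.1608, 0.0453]
tcp_rot: [0.716, -0.698, -0.001, 0.002]
contact_force: [-0.3, -0.0, 0.3]
width: 0.526
grasp_force: 0.0
```

Request:
jog_arm(targets=[{"x": 0, "y": 0, "z": 0, "yaw": 0}, {"x": 0, "y": 0, "z": 0, "yaw": 0}, {"x": 0, "y": 0, "z": 0, "yaw": 0}, {"x": 0, "y": 0, "z": 0, "yaw": 0}, {"x": 0, "y": 0, "z": 0, "yaw": 0}, {"x": 0, "y": 0, "z": -30, "yaw": 0}, {"x": 20, "y": 0, "z": -60, "yaw": 0}, {"x": 50, "y": 0, "z": -90, "yaw": 0}, {"x": 90, "y": 0, "z": -90, "yaw": 0}, {"x": 90, "y": 0, "z": -90, "yaw": 0}], gripper=5)

```text
time: 45.9
tool_pos: [0.4457, 0.0675, 0.1391]
tcp_rot: [0.715, -0.699, 0.002, -0.001]
contact_force: [-1.0, 0.9, -1.3]
width: 0.135
grasp_force: 58.8
```

```bash
python3 jug.py; python3 -c "
from h import *
t=snap('top');print('blue',[(int(b[0]),b[1].tolist()) for b in blobs(t,*BLUE)])
h=cv2.cvtColor(t['color'],cv2.COLOR_RGB2HSV);m=cv2.inRange(h,(50,150,40),(75,255,255));k=max(cv2.findContours(m,0,2)[0],key=cv2.contourArea)
print([plane(t,*p,.005)[:2].round(4) for p in cv2.boxPoints(cv2.minAreaRect(k))])"
```

```text
45.9 [0.4457 0.0675 0.1391] [ 0.715 -0.699  0.002 -0.001] [-1.   0.9 -1.3]
red [(np.int32(2003), array([251. , 263.8]), [238, 221, 27, 85], array([0.4451, 0.1176]))]
dark 53822.5 (141, 2, 371, 223)
tab dir 91.36151516970236
blue [(118, [132.1, 172.6])]
[array([ 0.6548, -0.0264]), array([ 0.6884, -0.1724]), array([ 0.5437, -0.2025]), array([ 0.5113, -0.0591])]
```

Request:
jog_arm(targets=[{"x": 30, "y": -30, "z": 0, "yaw": -4}, {"x": 60, "y": -60, "z": 0, "yaw": -8}, {"x": 90, "y": -90, "z": 0, "yaw": -11.6}, {"x": 120, "y": -120, "z": 0, "yaw": -11.6}, {"x": 138, "y": -139, "z": 0, "yaw": -11.6}, {"x": 138, "y": -139, "z": 30, "yaw": -11.6}, {"x": 138, "y": -139, "z": 60, "yaw": -11.6}, {"x": 138, "y": -139, "z": 78, "yaw": -11.6}, {"x": 138, "y": -139, "z": 78, "yaw": -11.6}, {"x": 138, "y": -139, "z": 78, "yaw": -11.6}])

```text
time: 47.0
tool_pos: [0.587, -0.0623, 0.0596]
tcp_rot: [0.784, -0.621, -0.0, -0.0]
contact_force: [-0.0, 1.0, 0.1]
width: 0.13
grasp_force: 59.1
```

```bash
python3 jug.py
```

```text
47.0 [ 0.587  -0.0623  0.0596] [ 0.784 -0.621 -0.    -0.   ] [-0.   1.   0.1]
red [(np.int32(2007), array([251. , 263.8]), [238, 222, 27, 84], array([ 0.587 , -0.0606]))]
dark 2355.0 (21, 13, 63, 98)
dark 3311.5 (0, 3, 44, 102)
dark 47228.0 (140, 2, 366, 223)
tab dir 103.15771337368564
```

Request:
jog_arm(targets=[{"x": 5, "y": 0, "z": 0, "yaw": 0}, {"x": 5, "y": 0, "z": 4, "yaw": 0}, {"x": 5, "y": 0, "z": 8, "yaw": 0}, {"x": 5, "y": 0, "z": 8, "yaw": 0}, {"x": 5, "y": 0, "z": 8, "yaw": 0}])

```text
time: 47.55
tool_pos: [0.5893, -0.0683, 0.0537]
tcp_rot: [0.783, -0.622, 0.001, -0.001]
contact_force: [-4.0, 2.2, 14.4]
width: 0.133
grasp_force: 61.5
```

Request:
jog_arm(targets=[{"x": 0, "y": 0, "z": 0, "yaw": 0}, {"x": 0, "y": 0, "z": 0, "yaw": 0}, {"x": 0, "y": 0, "z": 0, "yaw": 0}, {"x": 0, "y": 0, "z": 0, "yaw": 0}, {"x": 0, "y": 0, "z": -40, "yaw": 0}, {"x": 0, "y": 0, "z": -80, "yaw": 0}, {"x": 0, "y": 0, "z": -120, "yaw": 0}, {"x": 0, "y": 0, "z": -160, "yaw": 0}, {"x": -45, "y": 0, "z": -180, "yaw": 0}, {"x": -90, "y": 0, "z": -180, "yaw": 0}], gripper=45)

```text
time: 48.55
tool_pos: [0.569, 0.0193, 0.2351]
tcp_rot: [0.782, -0.623, 0.002, -0.001]
contact_force: [0.6, 0.9, -0.1]
width: 0.529
grasp_force: 0.0
```

```bash
python3 jug.py; python3 - <<'E'
from h import *
s=snap('scene');t=snap('top',  't15.png')
R=((0,150,40),(8,255,255))
for n,c in(('top',t),('scene',s)): print(n,'red',[(int(b[0]),b[1].tolist(),b[2].tolist()) for b in blobs(c,*R,15)if b[0]<300])
print('blue',[(int(b[0]),b[1].tolist(),plane(t,*b[1],.013)[:2].round(3)) for b in blobs(t,*BLUE)])
h=cv2.cvtColor(t['color'],cv2.COLOR_RGB2HSV);m=cv2.inRange(h,(50,130,30),(80,255,255))
x0,y0=215,140
for y in range(y0,225,2): print(''.join('g' if m[y,x] else 'R' if h[y,x,1]>150 and h[y,x,0]<9 else '#' if h[y,x,2]<50 else '+' if h[y,x,2]<85 else '.' for x in range(x0,305)))
for n,X in(('axis foot',(.604,-.1336,.005)),('rim c',(.604,-.1336,.09))): print(n,proj(t,X).round(1))
E
```

```text
48.55 [0.569  0.0193 0.2351] [ 0.782 -0.623  0.002 -0.001] [ 0.6  0.9 -0.1]
red [(np.int32(474), array([251.9,  90.7]), [246, 70, 12, 43], array([ 0.5909, -0.0753]))]
dark 11435.5 (263, 143, 249, 82)
dark 5491.5 (206, 0, 92, 75)
dark 1610.5 (89, 0, 70, 45)
tab dir 103.77226427005465
top red [(84, [185.6, 84.3], [181, 67, 12, 37]), (15, [180.9, 108.3], [180, 105, 3, 7]), (94, [243.2, 175.1], [235, 171, 17, 10]), (84, [380.3, 222.3], [373, 217, 16, 12]), (112, [324.1, 320.2], [317, 313, 15, 17]), (134, [387.2, 348.5], [379, 318, 18, 62]), (45, [470.7, 340.4], [465, 320, 12, 41])]
scene red [(81, [322.3, 6.2], [319, 0, 8, 16]), (58, [272.4, 35.4], [270, 23, 7, 28]), (28, [258.4, 46.9], [254, 44, 9, 7]), (43, [272.2, 66.1], [270, 60, 8, 12]), (59, [47.9, 76.5], [44, 71, 9, 13]), (56, [25.1, 80.6], [21, 75, 9, 13]), (47, [2.1, 85.9], [0, 79, 7, 13]), (45, [296.6, 95.3], [288, 91, 17, 8]), (25, [170.1, 162.7], [167, 159, 6, 7]), (40, [67.4, 203.5], [59, 190, 18, 25]), (54, [112.9, 196.9], [99, 191, 29, 13]), (39, [87.5, 207.3], [77, 203, 22, 10]), (86, [261.7, 210.6], [255, 205, 12, 13]), 
[... 3305 characters left out ...]
...................
..........................................................................................
+.........................................................................................
+++.......................................................................................
++++......................................................................................
++.+++....................................................................................
+++++++...................................................................................
+.+.+++...................................................................................
axis foot [266.2 175.3]
rim c [267.1 168.5]
```

The jug stands upright and empty on the mat, with foot and mouth within the green. Next I shut the gripper, move over the pump head, and recount the caps from there.

Request:
jog_arm(targets=[{"x": -45, "y": -12, "z": 0, "yaw": 0}, {"x": -90, "y": -24, "z": 0, "yaw": 0}, {"x": -130, "y": -35, "z": 0, "yaw": 0}, {"x": -149, "y": -40, "z": 0, "yaw": 0}, {"x": -149, "y": -40, "z": 20, "yaw": 0}, {"x": -149, "y": -40, "z": 30, "yaw": 0}, {"x": -149, "y": -40, "z": 30, "yaw": 0}, {"x": -149, "y": -40, "z": 30, "yaw": 0}], gripper=0)

```text
time: 49.5
tool_pos: [0.5728, 0.1728, 0.2012]
tcp_rot: [0.783, -0.622, -0.0, 0.0]
contact_force: [0.2, 0.1, 0.7]
width: 0.001
grasp_force: 0.0
```

```bash
python3 - <<'E'
from h import *
S=manip.read_state();print(S['time'],S['tool_pos'].round(4),S['width'],S['contact_force'].round(1))
t=snap('top');w=snap('wrist');s=snap('scene')
for n,c in(('top',t),('wrist',w)): print(n,[(int(b[0]),b[1].round(1).tolist(),b[2].tolist(),plane(c,*b[1],.013)[:2].round(3).tolist()) for b in blobs(c,(100,100,40),(130,255,255),30)])
print('scene',[(int(b[0]),b[1].round(1).tolist(),b[2].tolist()) for b in blobs(s,*BLUE,8)], 'expect head',proj(s,[.574,.173,.178]).round(1),'tcp',proj(s,S['tool_pos']).round(1))
E
```

```text
49.5 [0.5728 0.1728 0.2012] 0.000949688277270374 [0.2 0.1 0.7]
top [(108, [136.1, 176.9], [132, 169, 10, 18], [0.607, 0.206]), (40, [110.1, 202.4], [106, 196, 10, 12], [0.541, 0.272]), (46, [118.3, 219.6], [115, 216, 8, 8], [0.496, 0.25]), (193, [110.6, 243.8], [99, 236, 24, 15], [0.435, 0.268]), (42, [109.0, 255.8], [106, 253, 7, 7], [0.404, 0.271]), (44, [119.0, 254.9], [116, 252, 8, 7], [0.406, 0.246])]
wrist [(2071, [250.0, 215.8], [220, 193, 61, 50], [0.562, 0.229]), (89, [295.0, 242.4], [288, 237, 13, 11], [0.493, 0.253]), (751, [336.8, 259.2], [316, 239, 44, 38], [0.429, 0.265]), (184, [356.6, 250.3], [349, 243, 16, 16], [0.406, 0.245]), (157, [285.9, 262.2], [277, 247, 21, 26], [0.497, 0.285])]
scene [(190, [326.9, 165.1], [314, 158, 24, 14])] expect head [328.6 161.4] tcp [329.2 155.3]
```

Eight caps again in the dish (3 singles plus a cluster about 4.5 caps in area, which is 5 by the earlier count), and no blue on the bench. I press the first stroke.

Request:
jog_arm(targets=[{"x": 0, "y": 0, "z": 15, "yaw": 0}, {"x": 0, "y": 0, "z": 22, "yaw": 0}, {"x": 0, "y": 0, "z": 29, "yaw": 0}, {"x": 0, "y": 0, "z": 36, "yaw": 0}, {"x": 0, "y": 0, "z": 42, "yaw": 0}, {"x": 0, "y": 0, "z": 46, "yaw": 0}, {"x": 0, "y": 0, "z": 46, "yaw": 0}])

```text
time: 50.35
tool_pos: [0.5726, 0.1735, 0.1554]
tcp_rot: [0.783, -0.622, 0.0, 0.0]
contact_force: [-3.3, -1.7, 9.7]
width: 0.003
grasp_force: 4.7
```

Request:
jog_arm(targets=[{"x": 0, "y": 0, "z": 2, "yaw": 0}, {"x": 0, "y": 0, "z": 4, "yaw": 0}, {"x": 0, "y": 0, "z": 4, "yaw": 0}, {"x": 0, "y": 0, "z": 4, "yaw": 0}])

```text
time: 50.75
tool_pos: [0.5727, 0.1735, 0.153]
tcp_rot: [0.783, -0.622, 0.001, -0.0]
contact_force: [-7.4, -1.0, 15.7]
width: -0.005
grasp_force: 7.8
```

Request:
jog_arm(targets=[{"x": 0, "y": 0, "z": 2, "yaw": 0}, {"x": 0, "y": 0, "z": 2, "yaw": 0}, {"x": 0, "y": 0, "z": 2, "yaw": 0}])

```text
time: 51.05
tool_pos: [0.5728, 0.1735, 0.1529]
tcp_rot: [0.783, -0.622, 0.001, -0.0]
contact_force: [-12.2, -3.3, 28.4]
width: -0.0
grasp_force: 13.9
```

Request:
jog_arm(targets=[{"x": 0, "y": 0, "z": -15, "yaw": 0}, {"x": 0, "y": 0, "z": -30, "yaw": 0}, {"x": 0, "y": 0, "z": -45, "yaw": 0}, {"x": 0, "y": 0, "z": -52, "yaw": 0}, {"x": 0, "y": 0, "z": -52, "yaw": 0}, {"x": 0, "y": 0, "z": -52, "yaw": 0}, {"x": 0, "y": 0, "z": -52, "yaw": 0}, {"x": 0, "y": 0, "z": -52, "yaw": 0}])

```text
time: 51.85
tool_pos: [0.5724, 0.1736, 0.2004]
tcp_rot: [0.783, -0.622, -0.0, 0.0]
contact_force: [0.2, 0.3, -1.3]
width: -0.004
grasp_force: 0.0
```

```bash
cat > head.py <<'E'
from h import *
S=manip.read_state();t=snap('top');s=snap('scene');print(S['time'],S['tool_pos'].round(4),S['contact_force'].round(1))
for n,c in(('top',t),('scene',s)): print(n,[(int(b[0]),b[1].round(1).tolist(),b[2].tolist()) for b in blobs(c,(100,100,40),(130,255,255),30)])
E
python3 head.py
```

```text
51.85 [0.5724 0.1736 0.2004] [ 0.2  0.3 -1.3]
top [(110, [136.1, 176.5], [132, 168, 10, 18]), (39, [109.9, 202.8], [106, 196, 10, 12]), (48, [118.4, 219.4], [115, 216, 8, 8]), (195, [110.7, 243.8], [99, 236, 25, 15]), (30, [94.2, 243.6], [92, 241, 6, 7]), (42, [109.0, 255.8], [106, 253, 7, 7]), (43, [118.9, 254.9], [116, 252, 7, 7])]
scene [(194, [326.9, 165.0], [314, 157, 24, 15])]
```

Full stroke confirmed: z held at 0.153 while force rose to 28 N, and the head blob is back where it was. I repeat twice.

Request:
jog_arm(targets=[{"x": 0, "y": 0, "z": 15, "yaw": 0}, {"x": 0, "y": 0, "z": 22, "yaw": 0}, {"x": 0, "y": 0, "z": 29, "yaw": 0}, {"x": 0, "y": 0, "z": 36, "yaw": 0}, {"x": 0, "y": 0, "z": 42, "yaw": 0}, {"x": 0, "y": 0, "z": 47, "yaw": 0}, {"x": 0, "y": 0, "z": 50, "yaw": 0}, {"x": 0, "y": 0, "z": 51, "yaw": 0}, {"x": 0, "y": 0, "z": 51, "yaw": 0}, {"x": 0, "y": 0, "z": 51, "yaw": 0}])

```text
time: 52.95
tool_pos: [0.5726, 0.1737, 0.1529]
tcp_rot: [0.783, -0.622, 0.001, -0.0]
contact_force: [-10.8, -1.6, 22.2]
width: 0.0
grasp_force: 11.2
```

Request:
jog_arm(targets=[{"x": 0, "y": 0, "z": -15, "yaw": 0}, {"x": 0, "y": 0, "z": -30, "yaw": 0}, {"x": 0, "y": 0, "z": -45, "yaw": 0}, {"x": 0, "y": 0, "z": -51, "yaw": 0}, {"x": 0, "y": 0, "z": -51, "yaw": 0}, {"x": 0, "y": 0, "z": -51, "yaw": 0}, {"x": 0, "y": 0, "z": -51, "yaw": 0}, {"x": 0, "y": 0, "z": -51, "yaw": 0}])

```text
time: 53.75
tool_pos: [0.5725, 0.1737, 0.2005]
tcp_rot: [0.783, -0.622, -0.0, 0.0]
contact_force: [0.5, 0.4, 0.5]
width: -0.0
grasp_force: 0.0
```

Request:
jog_arm(targets=[{"x": 0, "y": 0, "z": 15, "yaw": 0}, {"x": 0, "y": 0, "z": 22, "yaw": 0}, {"x": 0, "y": 0, "z": 29, "yaw": 0}, {"x": 0, "y": 0, "z": 36, "yaw": 0}, {"x": 0, "y": 0, "z": 42, "yaw": 0}, {"x": 0, "y": 0, "z": 47, "yaw": 0}, {"x": 0, "y": 0, "z": 50, "yaw": 0}, {"x": 0, "y": 0, "z": 51, "yaw": 0}, {"x": 0, "y": 0, "z": 51, "yaw": 0}, {"x": 0, "y": 0, "z": 51, "yaw": 0}])

```text
time: 54.75
tool_pos: [0.5725, 0.1737, 0.1529]
tcp_rot: [0.783, -0.622, 0.001, -0.0]
contact_force: [-11.0, -1.6, 22.2]
width: -0.001
grasp_force: 11.3
```

Request:
jog_arm(targets=[{"x": 0, "y": 0, "z": -15, "yaw": 0}, {"x": 0, "y": 0, "z": -30, "yaw": 0}, {"x": 0, "y": 0, "z": -51, "yaw": 0}, {"x": 0, "y": 0, "z": -90, "yaw": 0}, {"x": 30, "y": 0, "z": -100, "yaw": 0}, {"x": 75, "y": 0, "z": -100, "yaw": 0}, {"x": 120, "y": 0, "z": -100, "yaw": 0}, {"x": 120, "y": 0, "z": -100, "yaw": 0}])

```text
time: 55.55
tool_pos: [0.6009, 0.052, 0.2494]
tcp_rot: [0.782, -0.624, 0.0, 0.001]
contact_force: [-0.3, 1.0, -0.3]
width: 0.001
grasp_force: 0.0
```

```bash
python3 head.py; python3 -c "
from h import *
t=snap('top');b=cv2.imread('pics/top0.png')[...,::-1];d=np.abs(t['color'].astype(int)-b).max(2)
for n,x in(('reagent',(.79,-.13)),('rack',(.74,-.36)),('clean',(.76,.0)),('tweezers',(.73,.16)),('marker',(.45,-.46)),('yellow',(.29,-.3))):
    u,v=proj(t,[*x,.03]).astype(int);print(n,int((d[v-25:v+25,u-25:u+25]>45).sum()))
print('tab',[(int(q[0]),q[1].round(1).tolist()) for q in blobs(t,(0,150,40),(8,255,255),40)])"
```

```text
55.55 [0.6009 0.052  0.2494] [-0.3  1.  -0.3]
top []
scene [(220, [327.4, 163.6], [314, 149, 24, 23])]
reagent 1366
rack 723
clean 1609
tweezers 2486
marker 1578
yellow 1226
tab [(33622, [85.7, 212.3]), (94, [243.0, 175.1]), (90, [380.4, 222.4]), (109, [323.9, 320.5]), (142, [387.2, 348.8]), (44, [470.6, 340.4]), (419, [225.9, 377.2])]
```

Request:
jog_arm(targets=[{"x": 45, "y": 0, "z": 0, "yaw": 0}, {"x": 90, "y": 0, "z": 0, "yaw": 0}, {"x": 135, "y": 20, "z": 0, "yaw": 0}, {"x": 180, "y": 40, "z": 0, "yaw": 0}, {"x": 225, "y": 60, "z": 0, "yaw": 0}, {"x": 265, "y": 80, "z": 0, "yaw": 0}, {"x": 265, "y": 80, "z": 0, "yaw": 0}, {"x": 265, "y": 80, "z": 0, "yaw": 0}])

```text
time: 56.5
tool_pos: [0.5822, -0.2191, 0.2501]
tcp_rot: [0.783, -0.622, -0.0, -0.0]
contact_force: [0.2, 0.8, 0.3]
width: 0.002
grasp_force: 0.0
```

```bash
python3 head.py; python3 - <<'E'
from h import *
t=snap('top')
for b in blobs(t,(100,100,40),(130,255,255),15): print(int(b[0]),b[1].round(1),b[2].tolist(),'from dish mm',round(1000*np.hypot(*(plane(t,*b[1],.013)[:2]-[.449,.267]))))
h=cv2.cvtColor(t['color'],cv2.COLOR_RGB2HSV);m=cv2.inRange(h,(100,100,40),(130,255,255))
for y in range(226,262): print(''.join('#' if m[y,x] else '.' for x in range(84,130)))
E
```

```text
56.5 [ 0.5822 -0.2191  0.2501] [0.2 0.8 0.3]
top [(409, [127.1, 182.9], [106, 168, 36, 42]), (49, [118.5, 219.6], [115, 216, 8, 8]), (202, [110.8, 243.9], [99, 236, 25, 15]), (47, [93.4, 243.8], [90, 241, 8, 7]), (46, [109.4, 255.9], [106, 253, 8, 7]), (45, [119.1, 254.9], [116, 252, 8, 7])]
scene [(220, [327.4, 163.7], [314, 149, 24, 23])]
409 [127.1 182.9] [106, 168, 36, 42] from dish mm 147
50 [118.5 219.5] [115, 216, 8, 8] from dish mm 51
200 [110.7 243.9] [99, 236, 25, 15] from dish mm 15
46 [ 93.4 243.9] [90, 241, 8, 7] from dish mm 47
46 [109.4 255.9] [106, 253, 8, 7] from dish mm 45
45 [119.1 254.9] [116, 252, 8, 7] from dish mm 48
..............................................
..............................................
..............................................
..............................................
..............................................
..............................................
..............................................
..............................................
..............................................
.............................
[... 539 characters left out ...]
....####...#################..............
................################..............
................######...######...............
..................###.....##..................
..............................................
.................................#####........
.......................#####....#######.......
......................#######...########......
......................########..########......
......................########..#######.......
......................########..######........
.......................######....####.........
........................####..................
..............................................
..............................................
```

```bash
python3 -c "
from bench import job_done
print(job_done())"
```

```text
the job is handed in; nothing more can be done
None
```

I handed the job in: all eight blue caps (four strays and four poured from the jug) lie in the dish, the pump then got three full strokes, and the empty jug stands upright on the drain mat.

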